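# Fit the nozzle head to the biscuit depositor and cam it tight

## Robot

A 7-joint arm with a two-finger parallel gripper is mounted at the origin on the work surface. World frame = base frame: x ahead of the robot, y to its left, z up, the work surface at z = 0. Lengths are in m, angles in rad, forces in N, time in s.
With the tool pointing down it reaches from about 0.35 to 0.9 m from the base axis. Payload 19.9 kg.
Tool frame: the origin (TCP) lies on the centre line of the jaws, within the pads' length; the fingertips stand 8 mm ahead of it and the grasp point (between the pads) lies 11 mm behind it; z points along the fingers, x is the direction in which the jaws open and shut, and the axes are right-handed (so a half turn about z gives the same grasp; the last joint's range is limited). The gripper opens to 94 mm and grips with 3 to 60 N. Pads are 16 mm wide; open, the fingers measure 119 mm over their backs; the gripper's body (75 mm by 177 mm) begins 78 mm behind the grasp point.
Start: joints at [-0.042, 0.417, -0.01, 1.614, 0.005, 1.111, -0.053], TCP at [0.625, 0, 0.213] pointing down, gripper open.
Joint ranges: [-2.81, 2.81], [-0.39, 2.02], [-1.27, 1.25], [0.06, 2.57], [-1.19, 4.33], [0.19, 2], [-2.82, 2.82]. Speed limits (rad/s): [1.89, 1.89, 2.39, 2.39, 3.01, 3.01, 3.01].

## Interface

Orientations are given as a 3x3 rotation matrix whose columns are the frame's x, y, z axes.
In Python, from workcell import bot, imaging gives the robot as it stands. The module is installed in compiled form; this text tells all that it offers.
- The arm moves only by the tool carry_out, never from a script. Its argument "steps" is a list of rows, each a list of 3 entries, a list of its own where there are three numbers: the shift along the tool's x, y, z in m, then the turn, a rotation vector about the tool's x, y, z in degrees, then the opening in per cent of the stroke, from 0 (shut) to 100 (fully open). In form: [[[tx, ty, tz], [wx, wy, wz], fingers], ...]. A call has 1 to 8 rows; each row is the pose to reach, as a shift and turn from the pose measured when the call began, along the tool's axes at that moment; what a row does not reach only later rows make up. A row lasts 1/10 s, in which the tool goes at most 50 mm and 8.59 degrees, less where a joint would pass 70% of its speed; a pose out of reach is approached as far as the arm can. A call with a gripper value outside its range is refused whole. The fingers move at their own pace and stop on an object; "newtons" is the grip in N (left out, the last holds). Time passes only in rows, so rows that repeat a pose let the fingers close. It gives the time, the measured TCP pose, the force and the opening at its end, in the units of the state.
- bot.sense(): the state, without advancing time (a new reading comes with each control period).
- imaging.read_camera(name): name is "scene" or "side" or "wrist"; returns (picture, depth): 420x560x3 uint8, red, green, blue; 420x560 float32, m along the optical axis (not along the pixel's ray), 0 where there is no reading.
- imaging.camera_info(name): a dict with "fovy" (degrees; the focal length in pixels is half the picture's height over the tangent of half this angle, whatever the lens; pixels are square), "cx", "cy" (the principal point, pixels), "R" (3x3) and "t" (3): a world point X has camera coordinates R X + t. Camera axes: x right, y down, z forward; pixel columns grow to the right and rows downward; lengths in m; the calibration is good to about 2 mm. A picture is of the moment at which its call begins: read the wrist's pose just before it. camera_info takes no time and is no camera call; for the wrist camera it gives the pose at the moment of the call.
- bot.sign_off(): hands the job in, once; it reports no verdict.
The state is a dict: "clock": time; "joints": joint angles; "joint_velocities": joint speeds; "joint_torque": joint torques, N m; "tool_pos": TCP position; "eef_rot": TCP orientation; "ft_force": force on the tool from outside, world axes, zero at the start; "moment": the same for the moment, N m; "finger_gap": finger opening in m.
Only numpy, scipy, OpenCV 4.12 (cv2) and the standard library are available. Lean on these libraries where they do the work, as an engineer would, in place of code of your own. Each camera call takes 0.05 s, during which the arm holds its last target.

## Task

Fit the washed nozzle head back on the biscuit depositor: lift it off its drying stand, set it down on the outer end of the depositor's two rails, clear of the hood and with its domed spigot towards the port, and let go of it there. Then take it again by its end grip and slide it in under the hood until the spigot seats in the dished rubber port, and swing the cam lever round to its stop, lying along the rails, so that the cam draws the head tight and holds it. Let go, and leave the two biscuit tubs and the bowl where they stand.

Things in the scene. Friction and masses are not known exactly. Their poses are not given: they have to be found in the camera images.
- head_center (a point): Centre of the loose nozzle head (0.5 to 0.8 kg), half-way up its off-white block: 60 (x) by 140 (y) by 40 mm (z). Spigot at the -y end, upright black grip at the +y end. Below the block a keel along y, 39 mm wide (33 in its lower half), 12 mm deep, goes between the rails; three nozzles reach 52 mm below this point. Lift by the long sides (60 mm apart); it balances within 10 mm of here.
- head_spigot (a point): Centre of the head's steel domed spigot, a 32 mm ball at the head's -y end, 80 mm from head_center and level with it. Axes as head_center.
- head_pin (a point): Middle of the head's 12 mm upright steel pin, 76 mm to +x and 42 mm to +y of head_center. It hangs from a steel arm, 20 mm wide along y, that reaches out from the block's +x side level with its top, to x = 86 mm. The cam draws this pin.
- head_grip: The head's end grip: an upright black fin 14 mm thick (x), 28 mm long (y). Its origin is on its centre line, 17 mm below its top, 38 mm above and 86 mm to +y of head_center. Axes as head_center. Pinch it across x to slide the head.
- depositor: Fixed stainless biscuit depositor; origin on the table under the home position of the head. Its two rails run along its y, tops 100 mm up, outer end at y = +220; pump, hood and hopper at -y; the head slides in towards -y. Slot between the rails 42 mm, chamfered 4 mm. Hood 84 mm wide, underside 155 mm up, covers y < 0; hopper 190 mm across, 330 mm high, begins at y = -85 mm.
- rail_outer (a point): Midway between the rails at rail-top height (100 mm), 120 mm out from home, clear of the hood: where the middle of the block's underside goes when the head is set down (20 mm nearer or 50 mm farther also does). Axes as the depositor; the head's axes go parallel to these. On the rails head_center is 20 mm above this height.
- head_home (a point): Where head_center lies when the head is fully home, 120 mm above the table. Axes as the depositor. The spigot meets the sprung rubber dish about 6 mm (+y) before this; the dish gives about 2.5 N per mm. The cam catches the pin if the head is less than 9 mm short of here and draws it the rest of the way.
- cam_hinge (a point): Upright axis of the cam, at rail-top height, fixed on the depositor's +x side, 76 mm to +x and 25 mm to +y of its origin. The cam is a steel C-shaped ring, 86 mm across, whose gap lets the head's pin in from +y.
- cam_knob (a point): Upright black cylindrical knob on the end of the cam lever, 22 mm thick, 90 mm from cam_hinge. This point is on its axis, 125 mm above the table, 23 mm below its top and 32 mm above the lever. Pinch or push it; it travels level round cam_hinge and takes about 2 to 8 N.
- cam (a joint): Cam lever angle in rad, anticlockwise seen from above positive, -0.5 to 1.571. 0: lever square to the rails, along the depositor's +x, cam open (it starts at -0.45 to 0). 1.571: at its stop, lever along the rails towards their outer end (+y), cam closed. Friction holds it where it is left.
- stand: Fixed drying stand: base 100 by 130 mm and two upright steel plates along its y that carry the head's block, underside 50 mm above the table. Origin on the table under its centre.
- tub_a: Bystander: clear tub of biscuits, 104 mm across, 72 mm high, origin under its centre.
- tub_b: Bystander: second tub, same as tub_a.
- bowl: Bystander: white bowl of chocolate drops, 124 mm across, 42 mm high, origin under its centre.
Things that resemble listed ones, but are neither listed nor needed, are in the scene too. What is shaped like the part that bears head_center but green is not meant.

How it is judged:
By the outcome, as a careful person would: the job done as asked, in the order asked, and still so for the second after the job is handed in, with the robot touching nothing.
It also fails if it takes over 64 s, if anything falls off the work surface, if the arm or the gripper's body presses on something with over 40 N, if the wrist force passes 120 N, or if a joint passes its speed limit or range.

## Working session

There is one attempt and no reset: what is moved stays moved. The work goes in short steps, Python scripts to look and compute and a tool call to move; the robot and the scene stay as the last step left them, time stands still between calls to the robot, and variables do not carry over. Pictures are saved under pics/ and viewed, and the job is handed in when it is done.

Besides the shell and the picture viewer there is one more tool, called after "Request:" by a JSON object that holds its "op" and its "data", one argument or row to a line. carry_out: Moves the arm, as the interface text tells. Its arguments: {"type":"object","properties":{"steps":{"type":"array"},"newtons":{"type":"number"}},"required":["steps"]}

```bash
mkdir -p pics
python3 - <<'E'
from workcell import bot, imaging
import cv2, numpy as np
s=bot.sense(); print({k:np.round(v,3).tolist() for k,v in s.items()})
for n in ["scene","side","wrist"]:
    i=imaging.camera_info(n); p,d=imaging.read_camera(n)
    print(n,i)
    cv2.imwrite(f"pics/{n}0.png",p[:,:,::-1]); np.savez(f"pics/{n}0.npz",p=p,d=d,**i)
E
```

```text
{'clock': 0.0, 'joints': [-0.041, 0.418, -0.01, 1.614, 0.005, 1.111, -0.053], 'joint_velocities': [-0.001, 0.001, 0.0, 0.002, -0.001, -0.0, -0.001], 'joint_torque': [0.004, -85.126, 0.64, -42.599, -0.049, 0.019, 0.0], 'tool_pos': [0.625, -0.0, 0.213], 'eef_rot': [[1.0, -0.0, -0.001], [-0.0, -1.0, -0.0], [-0.001, 0.0, -1.0]], 'ft_force': [0.085, 0.004, 0.08], 'moment': [-0.034, 0.03, -0.045], 'finger_gap': 0.094}
scene {'fovy': 47.21591609794318, 'cx': 276.4673924362275, 'cy': 209.49734845834095, 'R': array([[-0.20790084,  0.97806683, -0.01274789],
       [ 0.77326983,  0.15635938, -0.61449615],
       [-0.59902505, -0.13761183, -0.78881682]]), 't': array([-0.03028254, -0.36594144,  1.45244543])}
side {'fovy': 46.0715520298962, 'cx': 281.2422657590509, 'cy': 204.57967155812904, 'R': array([[-0.96952847, -0.24494842,  0.00385027],
       [-0.17856438,  0.69583969, -0.69564494],
       [ 0.16771796, -0.6751351 , -0.71837545]]), 't': array([0.55400204, 0.08654801, 1.21229325])}
wrist {'fovy': 59.266669923860476, 'cx': 278.7241393535413, 'cy': 207.82408241098065, 'R': array([[ 9.99998651e-01,  4.72444988e-04, -1.57332475e-03],
       [ 9.01787807e-04, -9.58415423e-01,  2.85375303e-01],
       [-1.37307458e-03, -2.85376336e-01, -9.58414556e-01]]), 't': array([-0.62316213, -0.0313874 ,  0.39262164])}
```

View pics/scene0.png

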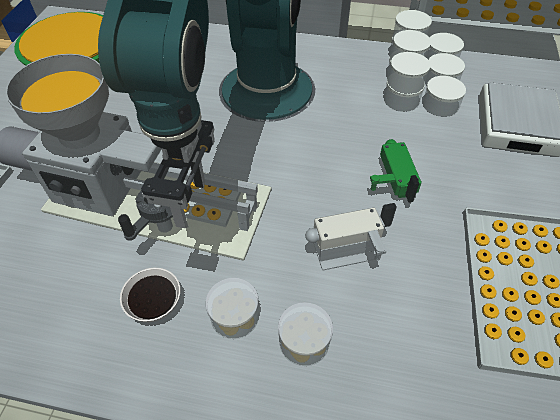

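View pics/side0.png

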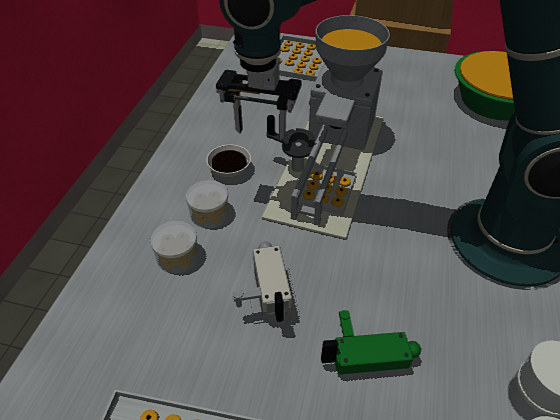

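View pics/wrist0.png

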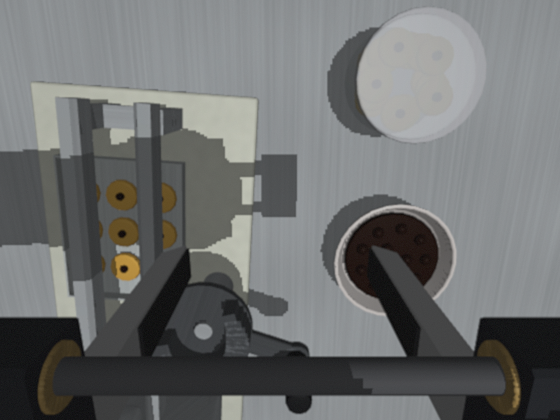

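```bash
cat > h.py <<'E'
import numpy as np, cv2
from workcell import bot, imaging
def load(f): 
    z=np.load(f); return {k:z[k] for k in z}
def foc(c): return 210/np.tan(np.radians(float(c['fovy']))/2)
def cloud(c):
    d=c['d']; f=foc(c); v,u=np.mgrid[0:420,0:560]
    P=np.stack([(u-c['cx'])/f*d,(v-c['cy'])/f*d,d],-1)
    return (P-c['t'])@c['R']
def ray(c,u,v,z):
    f=foc(c); D=np.array([(u-c['cx'])/f,(v-c['cy'])/f,1])@c['R']; C=-c['R'].T@c['t']
    return C+D*(z-C[2])/D[2]
def proj(c,X):
    q=c['R']@np.asarray(X,float)+c['t']; f=foc(c); return q[:2]/q[2]*f+[c['cx'],c['cy']]
def snap(n,tag):
    i=imaging.camera_info(n); p,d=imaging.read_camera(n)
    cv2.imwrite(f"pics/{n}{tag}.png",p[:,:,::-1]); np.savez(f"pics/{n}{tag}.npz",p=p,d=d,**i)
    return dict(p=p,d=d,**i)
E
cat > m.py <<'E'
from h import *
allp=[]
for n in ["scene","side"]:
    c=load(f"pics/{n}0.npz"); W=cloud(c); p=c['p'].astype(int); ok=c['d']>0
    # white head: bright low-sat top plane z .09
    m=ok&(abs(W[...,2]-.09)<.004)&(p.min(-1)>150)&(W[...,1]>.15)&(W[...,0]>.4)&(W[...,0]<.8)
    m=m.astype(np.uint8); k,l,st,ce=cv2.connectedComponentsWithStats(m)
    for j in range(1,k):
        if st[j,4]>100:
            vv,uu=np.nonzero(l==j); X=np.array([ray(c,u,v,.09) for u,v in zip(uu,vv)])
            r=cv2.minAreaRect(X[:,:2].astype(np.float32)*1000)
            print(n,'head',st[j],r,W[l==j][:,2].mean())
    # rails
    m=ok&(abs(W[...,2]-.1)<.004)&(W[...,1]<.1)&(W[...,1]>-.5)&(W[...,0]>.3)&(W[...,0]<.9)
    k,l,st,ce=cv2.connectedComponentsWithStats(m.astype(np.uint8))
    for j in range(1,k):
        if st[j,4]>30:
            X=W[l==j]; r=cv2.minAreaRect(X[:,:2].astype(np.float32)*1000); print(n,'z100',st[j],r)
    big=cv2.resize(c['p'][:,:,::-1],None,fx=3,fy=3,interpolation=cv2.INTER_CUBIC)
    if n=='scene': cv2.imwrite('pics/scene_dep.png',big[360:900,0:800]);cv2.imwrite('pics/scene_head.png',big[560:860,860:1260])
    else: cv2.imwrite('pics/side_dep.png',big[200:800,680:1300]);cv2.imwrite('pics/side_head.png',big[680:1020,660:1000])
E
python3 m.py
```

```text
scene head [ 315  208   71   44 1532] ((545.7673950195312, 313.2919921875), (113.10729217529297, 140.04388427734375), 24.29130744934082) 0.08932657804118921
scene z100 [ 14 159  15   6  38] ((501.3564147949219, -479.70440673828125), (38.82529067993164, 6.571018218994141), 87.0936279296875)
scene z100 [151 163   9   6  37] ((451.17266845703125, -163.09512329101562), (15.513778686523438, 17.192115783691406), 0.08474311232566833)
scene z100 [ 79 166  42  29 119] ((528.6321411132812, -255.74752807617188), (42.313358306884766, 109.44621276855469), 54.61653518676758)
scene z100 [169 167  13   7  53] ((454.3191833496094, -114.18348693847656), (29.361204147338867, 12.292495727539062), 85.47372436523438)
scene z100 [204 173  53  16 283] ((463.8900146484375, 20.683574676513672), (128.03948974609375, 18.878244400024414), 86.14266204833984)
scene z100 [123 177  22   8  94] ((504.97821044921875, -193.82115173339844), (51.40523147583008, 16.22507095336914), 85.9227294921875)
scene z100 [ 51 186  20   5  36] ((561.547607421875, -348.27691650390625), (11.203173637390137, 42.38629913330078), 19.511438369750977)
scene z100 [191 191  59  18 286] ((519.4287719726562, 13.720558166503906), (135.68634033203125, 15.556392669677734), 85.81744384765625)
scene z100 [140 213  27   8  59] ((592.988037109375, -115.29094696044922), (18.435436248779297, 58.30902099609375), 10.205365180969238)
side z100 [348 121  21   7  50] ((412.7566833496094, -239.44876098632812), (11.320940971374512, 55.600852966308594), 86.02155303955078)
side z100 [290 124  38  74 486] ((542.1185913085938, -69.87507629394531), (297.943359375, 79.30341339111328), 85.96775817871094)
side z100 [314 128  34  75 411] ((453.7732849121094, -64.22962951660156), (303.3301696777344, 15.016793251037598), 86.02201080322266)
```

View pics/scene_dep.png

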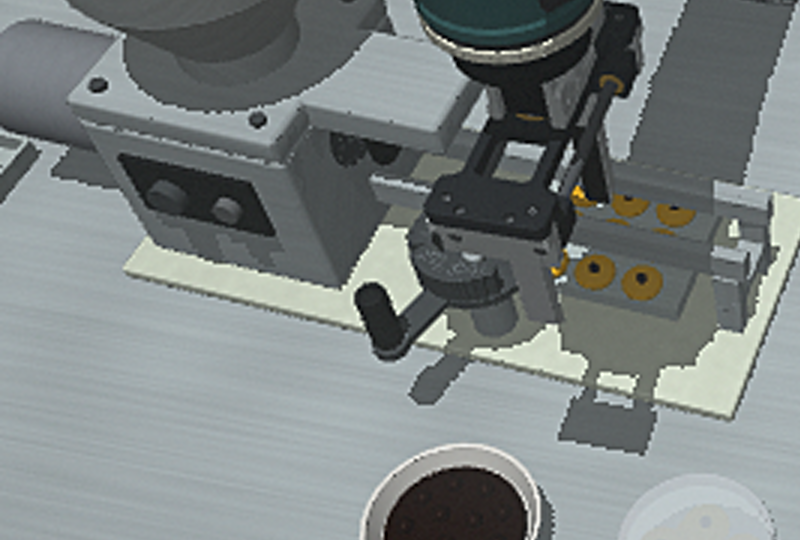

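View pics/side_dep.png

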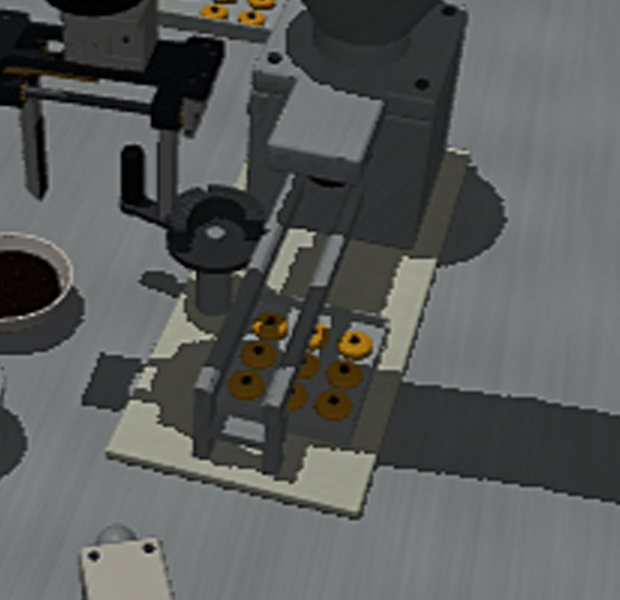

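View pics/scene_head.png

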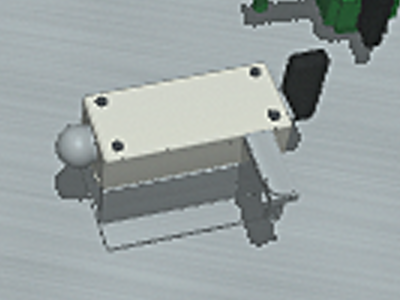

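View pics/side_head.png

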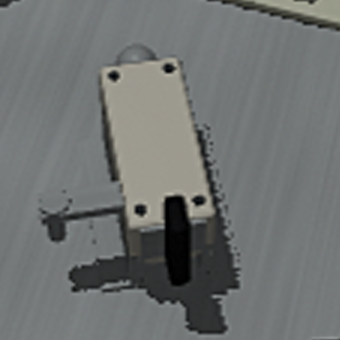

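```bash
cat > m2.py <<'E'
from h import *
import sys
tag=sys.argv[1]; z=float(sys.argv[2])
for n in sys.argv[3:]:
    c=load(f"pics/{n}{tag}.npz"); W=cloud(c); p=c['p'].astype(int); ok=c['d']>0
    m=ok&(abs(W[...,2]-z)<.005)&(p[...,0]-p[...,2]>4)&(p.min(-1)>110)&(W[...,0]>.38)&(W[...,0]<.85)
    m=cv2.morphologyEx(m.astype(np.uint8),cv2.MORPH_OPEN,np.ones((3,3)))
    k,l,st,ce=cv2.connectedComponentsWithStats(m)
    j=1+np.argmax(st[1:,4]); print(n,st[j])
    cs=cv2.findContours((l==j).astype(np.uint8),cv2.RETR_EXTERNAL,cv2.CHAIN_APPROX_NONE)[0][0][:,0]
    # half pixel growth ignored
    X=np.array([ray(c,u,v,z) for u,v in cs])[:,:2]*1000
    r=cv2.minAreaRect(X.astype(np.float32)); 
    print(n,'head',r, 'depth z',np.median(W[l==j][:,2]), 'moments', np.array([ray(c,u,v,z) for v,u in zip(*np.nonzero(l==j))]).mean(0))
    # spigot: expected
E
python3 m2.py 0 .09 scene side
```

```text
scene [ 315  209   66   31 1281]
scene head ((522.6495361328125, 300.6820983886719), (58.71501541137695, 137.63140869140625), 24.73285484313965) depth z 0.08921795727636989 moments [0.5230776  0.29840346 0.09      ]
side [ 254  247   35   55 1247]
side head ((517.7186889648438, 301.7722473144531), (56.654205322265625, 137.22811889648438), 24.753475189208984) depth z 0.0901507692296063 moments [0.51873235 0.30177184 0.09      ]
```

Request:
{"op": "carry_out", "data": {
  "steps": [
    [[0,0,-0.05],[0,0,0],100],
    [[-0.03,-0.06,-0.07],[0,0,0],100],
    [[-0.06,-0.1,-0.07],[0,0,0],100],
    [[-0.08,-0.14,-0.07],[0,0,0],100],
    [[-0.1,-0.18,-0.07],[0,0,0],100],
    [[-0.105,-0.2,-0.07],[0,0,0],100],
    [[-0.105,-0.2,-0.07],[0,0,0],100],
    [[-0.105,-0.2,-0.07],[0,0,0],100]
  ]
}}

```text
clock: 0.95
tool_pos: [0.5197, 0.2, 0.2829]
eef_rot: [[1.0, 0.001, -0.001], [0.001, -1.0, -0.0], [-0.001, 0.0, -1.0]]
ft_force: [-0.2, -0.6, -0.1]
finger_gap: 0.0941
```

```bash
python3 - <<'E'
from h import *
s=bot.sense(); print(s['clock'],s['tool_pos'],s['ft_force'])
for n in ["wrist","scene","side"]: snap(n,1)
E
python3 m2.py 1 .09 wrist scene side
```

```text
0.95 [0.51971273 0.20000042 0.28293839] [-0.23415411 -0.64178953 -0.08928233]
wrist [ 219    0  115  158 9179]
wrist head ((517.5594482421875, 298.9836730957031), (57.599647521972656, 137.23648071289062), 24.811359405517578) depth z 0.08998253301994213 moments [0.516475   0.30127879 0.09      ]
scene [ 315  209   66   31 1265]
scene head ((522.4835205078125, 300.51751708984375), (58.275787353515625, 137.35562133789062), 24.73285675048828) depth z 0.08924519242933493 moments [0.52296118 0.29874325 0.09      ]
side [ 255  247   34   55 1253]
side head ((517.7303466796875, 301.64215087890625), (56.87501907348633, 137.1977996826172), 25.316911697387695) depth z 0.0900735876080044 moments [0.51847831 0.3017686  0.09      ]
```

View pics/wrist1.png

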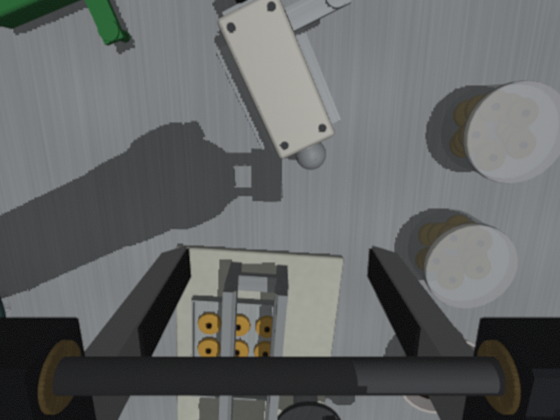

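View pics/scene1.png

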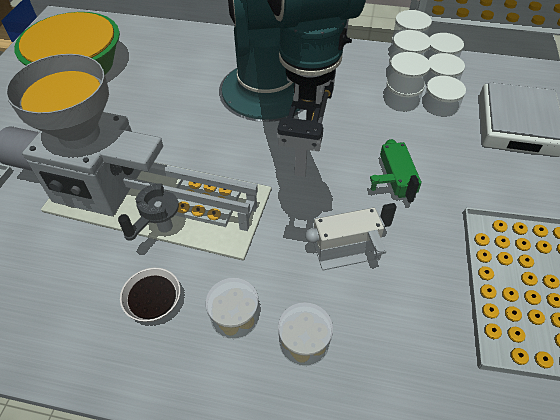

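```bash
cat > m3.py <<'E'
from h import *
for n in ["scene","side","wrist"]:
    c=load(f"pics/{n}1.npz"); W=cloud(c); ok=c['d']>0
    m=ok&(abs(W[...,2]-.1)<.004)&(W[...,1]<.12)&(W[...,1]>-.15)&(W[...,0]>.4)&(W[...,0]<.56)
    k,l,st,ce=cv2.connectedComponentsWithStats(m.astype(np.uint8))
    for j in range(1,k):
        if st[j,4]>100:
            vv,uu=np.nonzero(l==j); X=np.array([ray(c,u,v,.1)[:2] for u,v in zip(uu,vv)])*1000
            print(n,'rail',st[j],cv2.minAreaRect(X.astype(np.float32)), cv2.fitLine(X.astype(np.float32),cv2.DIST_HUBER,0,.01,.01).ravel(), 'ymin/max',X[:,1].min(),X[:,1].max())
    # knob top z=.148: dark
    p=c['p'].astype(int)
    m=ok&(abs(W[...,2]-.147)<.006)&(p.max(-1)<70)&(W[...,1]<.1)&(W[...,1]>-.3)&(W[...,0]>.5)&(W[...,0]<.75)
    X=W[m]*1000
    if len(X): print(n,'knob',len(X),X.mean(0),np.ptp(X,0))
    # base plate
    m=ok&(abs(W[...,2])<.015)&(p[...,0]-p[...,2]>12)&(p[...,0]-p[...,2]<60)&(p.min(-1)>130)&(W[...,1]<.15)&(W[...,1]>-.4)&(W[...,0]>.3)&(W[...,0]<.8)
    X=W[m]*1000
    if len(X): print(n,'base',len(X),np.median(X[:,2]),cv2.minAreaRect(X[:,:2].astype(np.float32)))
    # hinge/ring
    m=ok&(W[...,1]<.1)&(W[...,1]>-.2)&(W[...,0]>.5)&(W[...,0]<.65)&(W[...,2]>.08)&(W[...,2]<.135)&(p.max(-1)<110)
    X=W[m]*1000
    if len(X)>50: print(n,'ring',len(X),cv2.minEnclosingCircle(X[:,:2].astype(np.float32)),np.percentile(X[:,2],[5,50,95]))
E
python3 m3.py
```

```text
scene rail [160 164  97  26 529] ((461.02880859375, -32.09284210205078), (234.39999389648438, 17.992794036865234), 85.9139175415039) [ 6.8327747e-02  9.9766290e-01  4.6015424e+02 -3.0460449e+01] ymin/max -149.12870869929844 84.44702237881957
scene rail [146 185 104  24 468] ((520.4765014648438, -33.14727783203125), (49.25080108642578, 228.69436645507812), 6.322860240936279) [ 4.7852073e-02  9.9885446e-01  5.1966547e+02 -1.8206699e+01] ymin/max -144.39329320304694 82.22215608507894
scene knob 105 [ 619.05232068 -167.92839615  146.84301273] [148.99448685 110.32259386  11.55961368]
scene base 8 12.299748511609122 ((457.42669677734375, -94.78802490234375), (91.28143310546875, 348.13238525390625), 15.890832901000977)
scene ring 1955 ((543.677001953125, -60.3919677734375), 143.599853515625) [ 84.16153072  94.71145199 117.74729199]
side rail [315 142  28  62 342] ((455.85003662109375, -30.928237915039062), (240.3332061767578, 13.971429824829102), 86.02263641357422) [ 7.1343392e-02  9.9745184e-01  4.5620984e+02 -2.4573893e+01] ymin/max -150.47770538430393 89.04252013022906
side rail [292 162
[... 949 characters left out ...]
757104e-02 9.9756402e-01 5.1793707e+02 4.2582314e+01] ymin/max 2.1830841853065497 81.16851797162316
wrist rail [219 396  13  24 288] ((454.3724060058594, -72.39222717285156), (34.89026641845703, 14.202142715454102), 87.42930603027344) [ 8.2139194e-02  9.9662089e-01  4.5386319e+02 -7.2206383e+01] ymin/max -89.50130413508833 -55.28132199510088
wrist rail [265 396  14  24 277] ((510.0370788574219, -72.242919921875), (35.46672439575195, 13.838332176208496), 84.90943145751953) [ 1.0890603e-01  9.9405205e-01  5.1001010e+02 -7.2085396e+01] ymin/max -89.33507207509639 -55.1237335968458
wrist ring 1368 ((554.8765258789062, -11.147880554199219), 99.75695037841797) [86.49159126 93.40150577 99.53803807]
```

Request:
{"op": "carry_out", "data": {
  "steps": [
    [[-0.001,-0.05,0.0],[0,0,-8],100],
    [[-0.001,-0.085,0.03],[0,0,-16],100],
    [[-0.001,-0.1005,0.07],[0,0,-24],100],
    [[-0.001,-0.1005,0.11],[0,0,-24.8],100],
    [[-0.001,-0.1005,0.14],[0,0,-24.8],100],
    [[-0.001,-0.1005,0.16],[0,0,-24.8],100],
    [[-0.001,-0.1005,0.16],[0,0,-24.8],100]
  ]
}}

```text
clock: 1.8
tool_pos: [0.5186, 0.2973, 0.1201]
eef_rot: [[0.909, 0.416, -0.005], [0.416, -0.909, -0.003], [-0.006, 0.001, -1.0]]
ft_force: [-0.2, 0.0, 0.2]
finger_gap: 0.094
```

Run:
```python
from h import *
s=bot.sense(); print(s['clock'],s['tool_pos'],s['ft_force'])
for n in ["wrist","side"]: snap(n,2)
c=load('pics/scene1.npz')
o=np.array([.4771,-.1363]);ex=np.array([.9976,-.0698]);ey=np.array([.0698,.9976])
h=o+.076*ex+.025*ey
print('hinge',h,proj(c,[*h,.1]))
for a in (-.45,-.3,-.15,0):
    k=h+.09*(np.cos(a)*ex+np.sin(a)*ey); print(a,k,proj(c,[*k,.148]))
big=cv2.resize(c['p'][140:280,40:280,::-1],None,fx=3,fy=3,interpolation=cv2.INTER_CUBIC)
cv2.imwrite('pics/z1.png',big)
```

```text
1.8 [0.51861703 0.29728454 0.12010629] [-0.15581036  0.01934547  0.22468854]
hinge [ 0.5546626 -0.1166648] [157.87299347 201.89538555]
-0.45 [ 0.63277589 -0.16137435] [118.62495576 213.02532524]
-0.3 [ 0.63858007 -0.14919921] [123.07050384 216.19816443]
-0.15 [ 0.64249965 -0.13629341] [128.26959211 218.72867914]
0 [ 0.6444466 -0.1229468] [134.09707944 220.54314114]
```

View pics/wrist2.png

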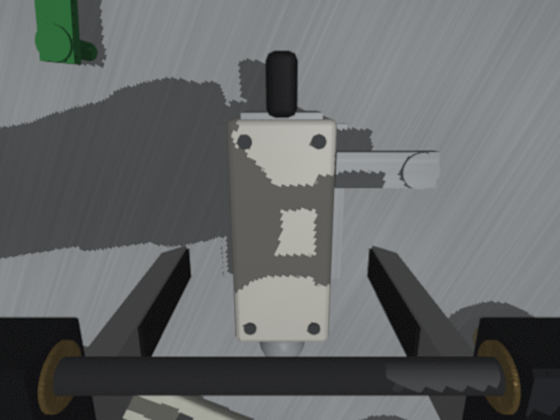

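View pics/z1.png

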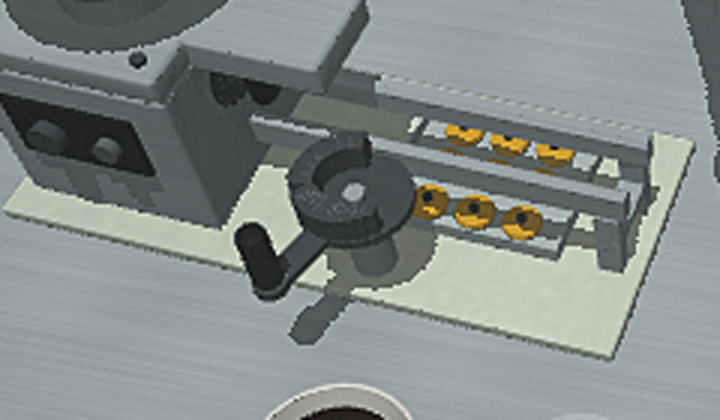

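Run:
```python
from h import *
c=load('pics/wrist2.npz'); W=cloud(c); ok=c['d']>0
m=ok&(abs(W[...,2]-.09)<.004)&(W[...,0]>.4)&(W[...,0]<.65)&(W[...,1]>.2)
m[:, :200]=0; m[:,345:]=0; m[340:]=0
p=c['p'].astype(int); m&=(p[...,0]-p[...,2]>3)
v,u=np.nonzero(m); X=np.array([ray(c,a,b,.09)[:2] for a,b in zip(u,v)])*1000
print(cv2.minAreaRect(X.astype(np.float32)),u.min(),u.max(),v.min(),v.max())
```

```text
((516.8110961914062, 301.0429992675781), (58.21385955810547, 137.02777099609375), 24.7409725189209) 228 335 118 339
```

Request:
{"op": "carry_out", "data": {
  "steps": [
    [[0.001,-0.003,0.02],[0,0,0],100],
    [[0.001,-0.003,0.04],[0,0,0],100],
    [[0.001,-0.003,0.055],[0,0,0],100],
    [[0.001,-0.003,0.055],[0,0,0],100],
    [[0.001,-0.003,0.055],[0,0,0],50],
    [[0.001,-0.003,0.055],[0,0,0],50],
    [[0.001,-0.003,0.055],[0,0,0],50],
    [[0.001,-0.003,0.055],[0,0,0],50]
  ],
  "newtons": 35
}}

```text
clock: 2.7
tool_pos: [0.5198, 0.3018, 0.069]
eef_rot: [[0.909, 0.417, -0.0], [0.417, -0.909, -0.0], [-0.0, 0.0, -1.0]]
ft_force: [0.8, -0.2, 0.2]
finger_gap: 0.0655
```

Request:
{"op": "carry_out", "data": {
  "steps": [
    [[0,0,0.003],[0,0,0],40],
    [[0,0,0.003],[0,0,0],20],
    [[0,0,0.003],[0,0,0],20],
    [[0,0,0.003],[0,0,0],20],
    [[0,0,0.003],[0,0,0],20]
  ]
}}

```text
clock: 3.2
tool_pos: [0.5196, 0.3018, 0.067]
eef_rot: [[0.909, 0.417, -0.0], [0.417, -0.909, -0.0], [-0.0, 0.0, -1.0]]
ft_force: [-8.6, -5.5, 20.3]
finger_gap: 0.0596
```

Request:
{"op": "carry_out", "data": {
  "steps": [
    [[0,0,-0.005],[0,0,0],20],
    [[0,0,-0.02],[0,0,0],20],
    [[0,0,-0.04],[0,0,0],20],
    [[0,0,-0.06],[0,0,0],20],
    [[0,0,-0.06],[0,0,0],20]
  ]
}}

```text
clock: 3.7
tool_pos: [0.5209, 0.3027, 0.1301]
eef_rot: [[0.909, 0.417, 0.003], [0.417, -0.909, 0.002], [0.004, -0.0, -1.0]]
ft_force: [0.2, 1.2, -4.3]
finger_gap: 0.0599
```

Run:
```python
from h import *
s=bot.sense(); print(s['clock'],s['tool_pos'],s['ft_force'],s['moment'],s['finger_gap'])
for n in ["side"]: snap(n,3)
snap('wrist',3)
```

```text
3.7 [0.52087778 0.30268319 0.13005249] [ 0.19811638  1.1711651  -4.29671005] [ 0.11506838 -0.09604735  0.00715649] 0.05987173177270293
```

View pics/side3.png

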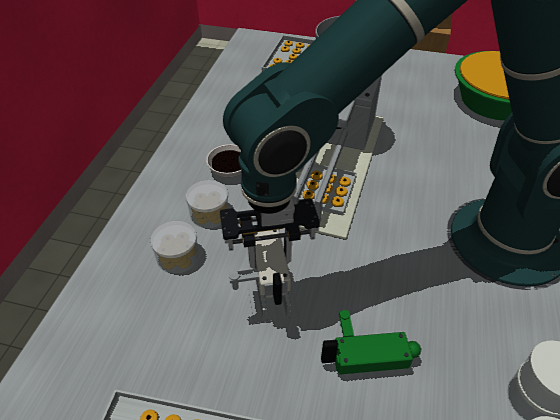

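View pics/wrist3.png

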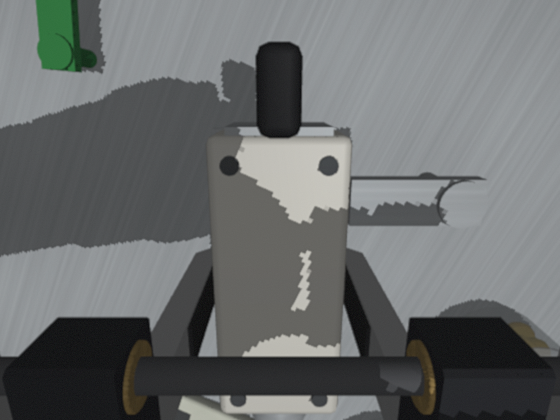

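Request:
{"op": "carry_out", "data": {
  "steps": [
    [[0,0,-0.025],[0,0,0],20],
    [[-0.008,0.013,-0.045],[0,0,3],20],
    [[-0.024,0.04,-0.055],[0,0,7],20],
    [[-0.042,0.07,-0.055],[0,0,11],20],
    [[-0.06,0.1,-0.055],[0,0,15],20],
    [[-0.078,0.13,-0.055],[0,0,19],20],
    [[-0.093,0.155,-0.055],[0,0,23],20],
    [[-0.102,0.17,-0.055],[0,0,25],20]
  ]
}}

```text
clock: 4.6
tool_pos: [0.497, 0.1023, 0.1812]
eef_rot: [[1.0, -0.011, -0.001], [-0.011, -1.0, -0.001], [-0.001, 0.001, -1.0]]
ft_force: [-0.2, 0.0, -4.5]
finger_gap: 0.0598
```

Request:
{"op": "carry_out", "data": {
  "steps": [
    [[-0.002,0.022,0],[0,0,1],20],
    [[-0.004,0.047,0],[0,0,2.5],20],
    [[-0.006,0.072,0],[0,0,3.4],20],
    [[-0.009,0.095,0],[0,0,3.4],20],
    [[-0.0096,0.107,0],[0,0,3.4],20],
    [[-0.0096,0.109,0],[0,0,3.4],20],
    [[-0.0096,0.109,0],[0,0,3.4],20]
  ]
}}

```text
clock: 5.3
tool_pos: [0.4863, -0.0058, 0.181]
eef_rot: [[0.998, -0.07, -0.002], [-0.07, -0.998, -0.001], [-0.002, 0.001, -1.0]]
ft_force: [-0.1, 0.2, -4.2]
finger_gap: 0.06
```

Run:
```python
from h import *
s=bot.sense(); print(s['clock'],s['tool_pos'],s['eef_rot'],s['ft_force'],s['moment'],s['finger_gap'])
for n in ["side","scene","wrist"]: snap(n,4)
for n,b in (("side",(200,40,400,240)),("scene",(100,100,340,300))):
    c=load(f'pics/{n}4.npz'); cv2.imwrite(f'pics/z4{n}.png',cv2.resize(c['p'][b[1]:b[3],b[0]:b[2],::-1],None,fx=3,fy=3,interpolation=cv2.INTER_CUBIC))
```

```text
5.3 [ 0.48632707 -0.00582982  0.18102436] [[ 9.97575222e-01 -6.95754040e-02 -1.71437471e-03]
 [-6.95769967e-02 -9.97576189e-01 -8.87534463e-04]
 [-1.64846882e-03  1.00466343e-03 -9.99998137e-01]] [-0.11144825  0.21858558 -4.2304036 ] [ 0.01573241 -0.02609264 -0.02711286] 0.06000986930653767
```

View pics/z4side.png

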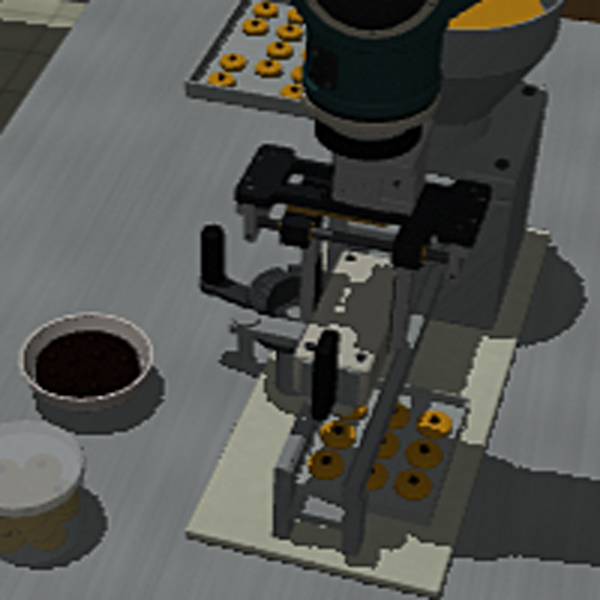

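View pics/z4scene.png

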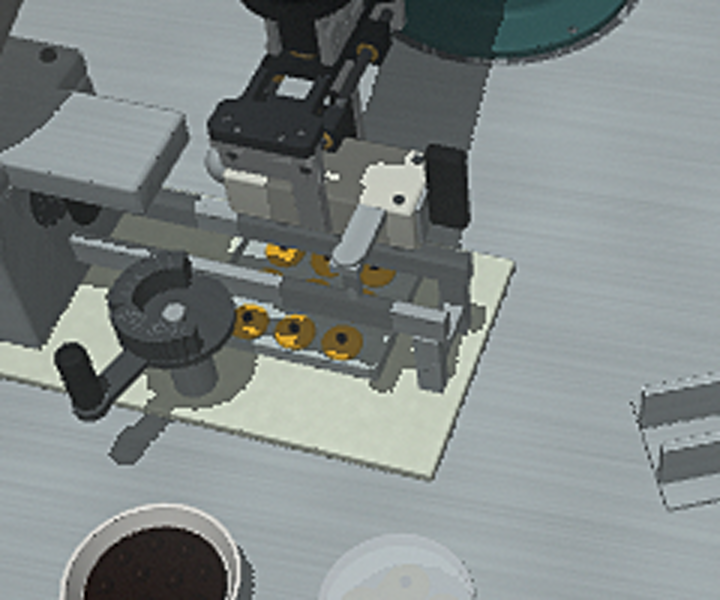

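View pics/wrist4.png

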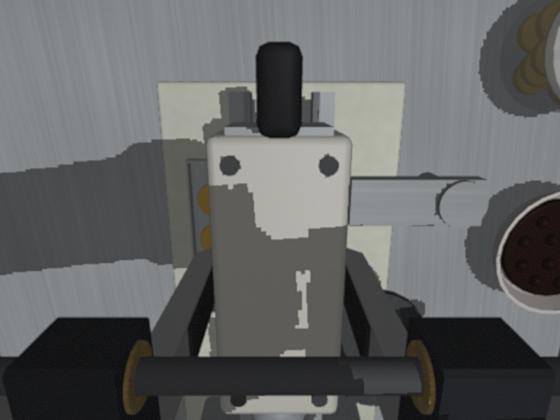

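```bash
python3 - <<'E'
from h import *
c=load('pics/wrist4.npz'); g=cv2.cvtColor(c['p'],cv2.COLOR_RGB2GRAY).astype(int); W=cloud(c)
s=bot.sense(); R=s['eef_rot'];T=s['tool_pos']
def lat(u,v,z): return ((ray(c,u,v,z)-T)@R*1000).round(1)
for v in (100,110,118): 
    zz=W[v,:,2]; m=abs(zz-.1)<.006; u=np.nonzero(m)[0]; u=u[(u>215)&(u<345)]
    a=u[u<280];b=u[u>280]; print(v,a.min(),a.max(),b.min(),b.max(),np.median(zz[u]))
    print([lat(x,v,.1) for x in (a.min()-.5,a.max()+.5,b.min()-.5,b.max()+.5)], 'mid',lat((a.max()+b.min())/2,v,.1),lat((a.min()+b.max())/2,v,.1))
for v in (150,175,220): 
    zz=W[v,:,2]; m=abs(zz-.204)<.006; u=np.nonzero(m)[0]; u=u[(u>200)&(u<356)]; print(v,u.min(),u.max(),np.median(zz[u]),lat(u.min()-.5,v,.204),lat(u.max()+.5,v,.204))
E
python3 - <<'E'
import cv2
p=cv2.imread('pics/wrist4.png');cv2.imwrite('pics/z4w.png',cv2.resize(p[70:270,180:360],None,fx=3,fy=3,interpolation=cv2.INTER_CUBIC))
E
```

```text
100 228 249 313 334 0.09965238564910822
[array([-34.8, -80.9,  81.1]), array([-20.3, -80.9,  81.1]), array([ 21. , -80.9,  81.1]), array([ 35.5, -80.9,  81. ])] mid [  0.3 -80.9  81.1] [  0.3 -80.9  81.1]
110 229 250 313 334 0.09986191465441926
[array([-34.4, -74.6,  81.1]), array([-19.8, -74.6,  81.1]), array([ 21.2, -74.6,  81.1]), array([ 35.7, -74.6,  81. ])] mid [  0.7 -74.6  81.1] [  0.7 -74.6  81.1]
118 229 250 312 333 0.09977720514851846
[array([-34.6, -69.4,  81.1]), array([-19.9, -69.4,  81.1]), array([ 20.7, -69.4,  81.1]), array([ 35.3, -69.5,  81. ])] mid [  0.4 -69.4  81.1] [  0.4 -69.4  81.1]
150 206 351 0.20407331278919627 [-30.5 -62.2 -22.9] [ 28.1 -62.2 -22.9]
175 207 349 0.20420582186375835 [-30.6 -52.  -22.8] [ 27.8 -52.1 -22.9]
220 210 355 0.2041191106341147 [-30.4 -32.6 -22.8] [ 31.4 -32.7 -22.9]
```

View pics/z4w.png

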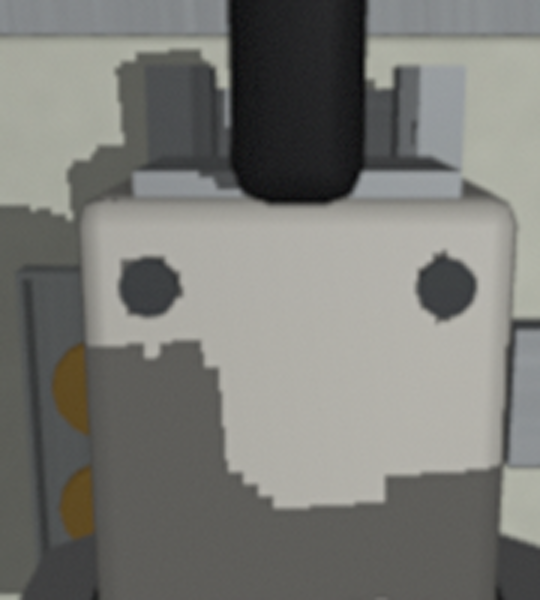

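Request:
{"op": "carry_out", "data": {
  "steps": [
    [[0.0012,0,0.015],[0,0,0],20],
    [[0.0012,0,0.03],[0,0,0],20],
    [[0.0012,0,0.042],[0,0,0],20],
    [[0.0012,0,0.05],[0,0,0],20],
    [[0.0012,0,0.055],[0,0,0],20],
    [[0.0012,0,0.055],[0,0,0],20]
  ]
}}

```text
clock: 6.05
tool_pos: [0.4873, -0.0055, 0.1258]
eef_rot: [[0.998, -0.068, -0.002], [-0.068, -0.998, -0.001], [-0.002, 0.001, -1.0]]
ft_force: [-0.5, 0.4, -5.3]
finger_gap: 0.0597
```

Request:
{"op": "carry_out", "data": {
  "steps": [
    [[0,0,0.003],[0,0,0],20],
    [[0,0,0.005],[0,0,0],20],
    [[0,0,0.0065],[0,0,0],20],
    [[0,0,0.008],[0,0,0],20],
    [[0,0,0.008],[0,0,0],20]
  ]
}}

```text
clock: 6.55
tool_pos: [0.4872, -0.0055, 0.1177]
eef_rot: [[0.998, -0.068, -0.002], [-0.068, -0.998, -0.001], [-0.002, 0.001, -1.0]]
ft_force: [-0.3, -0.1, -5.2]
finger_gap: 0.0596
```

Request:
{"op": "carry_out", "data": {
  "steps": [
    [[0,0,0.001],[0,0,0],20],
    [[0,0,0.002],[0,0,0],20],
    [[0,0,0.002],[0,0,0],20]
  ]
}}

```text
clock: 6.85
tool_pos: [0.4874, -0.0055, 0.1169]
eef_rot: [[0.998, -0.069, -0.002], [-0.069, -0.998, -0.001], [-0.002, 0.001, -1.0]]
ft_force: [-11.1, -1.2, 22.9]
finger_gap: 0.06
```

Request:
{"op": "carry_out", "data": {
  "steps": [
    [[0,0,-0.001],[0,0,0],20],
    [[0,0,-0.001],[0,0,0],60],
    [[0,0,-0.001],[0,0,0],90],
    [[0,0,-0.001],[0,0,0],100],
    [[0,0,-0.001],[0,0,0],100]
  ]
}}

```text
clock: 7.35
tool_pos: [0.4876, -0.0055, 0.118]
eef_rot: [[0.998, -0.069, -0.001], [-0.069, -0.998, -0.001], [-0.001, 0.001, -1.0]]
ft_force: [-0.8, 0.1, -0.0]
finger_gap: 0.0804
```

Run:
```python
from h import *
s=bot.sense(); print(s['clock'],s['tool_pos'],s['ft_force'],s['moment'],s['finger_gap'])
for n in ["scene","wrist"]: snap(n,5)
for n,b in (("scene",(100,100,340,300)),):
    c=load(f'pics/{n}5.npz'); cv2.imwrite(f'pics/z5{n}.png',cv2.resize(c['p'][b[1]:b[3],b[0]:b[2],::-1],None,fx=3,fy=3,interpolation=cv2.INTER_CUBIC))
```

```text
7.35 [ 0.48758848 -0.00546746  0.11795663] [-0.77801182  0.05521684 -0.03308964] [-0.00235019  0.06928347  0.02776809] 0.08039702503845515
```

View pics/z5scene.png

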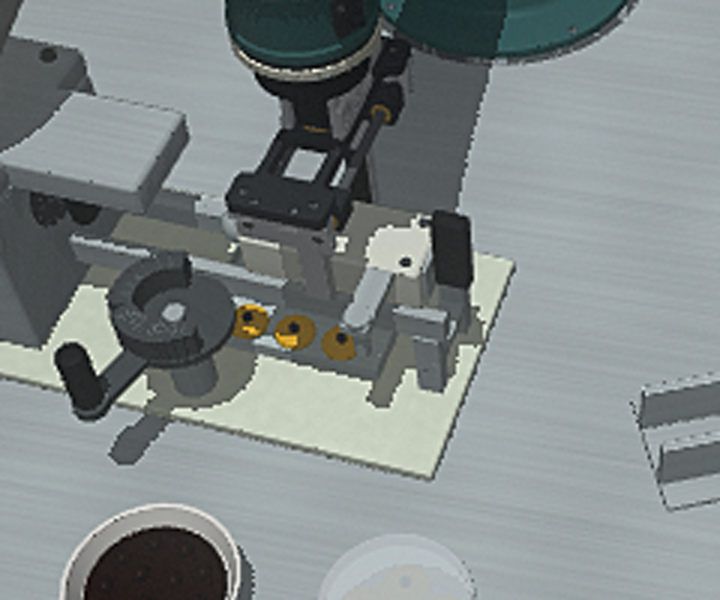

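View pics/wrist5.png

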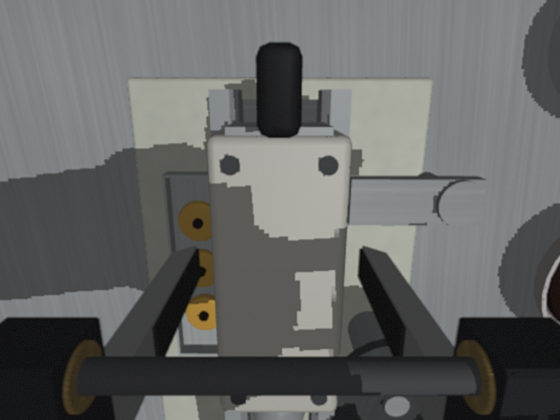

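Request:
{"op": "carry_out", "data": {
  "steps": [
    [[0,0,-0.02],[0,0,0],100],
    [[0,0,-0.06],[0,0,0],100],
    [[0,-0.01,-0.1],[0,0,0],80],
    [[0,-0.05,-0.105],[0,0,0],60],
    [[0,-0.08,-0.105],[0,0,0],50],
    [[0,-0.086,-0.1],[0,0,0],50],
    [[0,-0.086,-0.1],[0,0,0],50]
  ]
}}

```text
clock: 8.15
tool_pos: [0.4932, 0.081, 0.2172]
eef_rot: [[0.998, -0.067, -0.003], [-0.067, -0.998, -0.001], [-0.003, 0.001, -1.0]]
ft_force: [0.8, -1.3, -0.4]
finger_gap: 0.0575
```

```bash
python3 - <<'E'
from h import *
s=bot.sense(); print(s['clock'],s['tool_pos'],s['ft_force'],s['moment'],s['finger_gap'])
for n in ["scene","side","wrist"]: snap(n,6)
E
python3 m2.py 6 .14 scene side
```

```text
8.15 [0.49319235 0.08101875 0.21718042] [ 0.79650637 -1.31318722 -0.3914533 ] [-0.10309084 -0.01613582 -0.04482414] 0.057473377819433354
scene [183 163  52  26 934]
scene head ((490.4951171875, -15.58382797241211), (114.54376220703125, 58.52008056640625), 85.97220611572266) depth z 0.13951841833260745 moments [ 0.49080569 -0.01419878  0.14      ]
side [301 145  27  30 401]
side head ((485.43603515625, -18.175521850585938), (109.81755828857422, 56.43115234375), 85.92765045166016) depth z 0.1400011767221565 moments [ 0.49321972 -0.00683417  0.14      ]
```

View pics/wrist6.png

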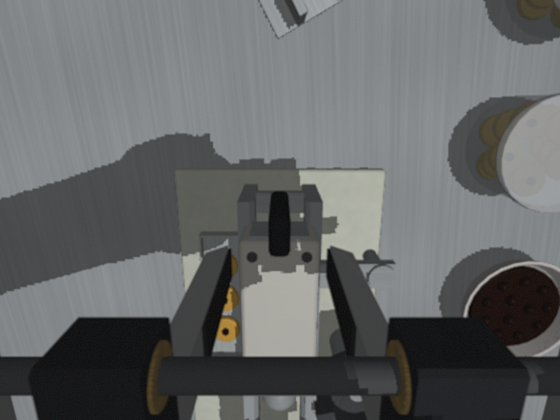

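View pics/scene6.png

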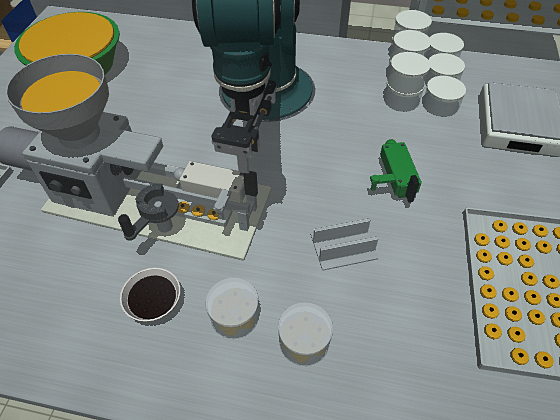

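View pics/side6.png

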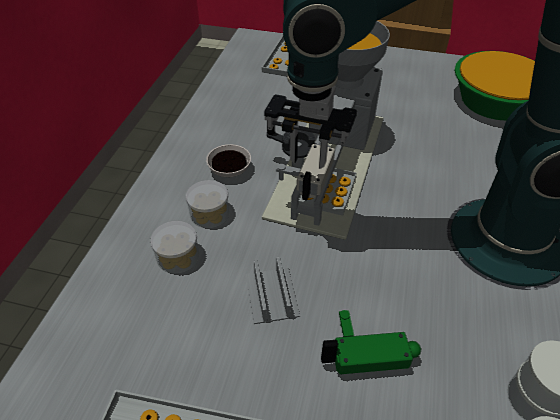

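Run:
```python
from h import *
s=bot.sense(); R=s['eef_rot'];T=s['tool_pos']
for n in('wrist','scene','side'):
    c=load(f'pics/{n}6.npz'); W=cloud(c); p=c['p'].astype(int)
    m=(c['d']>0)&(abs(W[...,2]-.175)<.004)&(p.max(-1)<80)&(np.hypot(W[...,0]-.4936,W[...,1]-.08)<.035)
    X=W[m]; print(n,len(X), X.mean(0) if len(X) else '', X.min(0),X.max(0), 'tool', (np.array([(X.min(0)+X.max(0))/2])-T)@R)
```

```text
wrist 864 [0.49217534 0.08006952 0.17440737] [0.48466054 0.06619629 0.17100473] [0.49926647 0.09287746 0.17772761] tool [[-0.00147476 -0.00032511  0.0433172 ]]
scene 49 [0.49717703 0.08240697 0.17374122] [0.48814322 0.06720221 0.17111196] [0.50279626 0.09426581 0.17728154] tool [[ 0.00193944 -0.00176491  0.04347766]]
side 46 [0.49205546 0.08266222 0.17425658] [0.4849759  0.06801403 0.17119889] [0.49849714 0.0942147  0.17681845] tool [[-0.00181086 -0.00188336  0.04367315]]
```

Request:
{"op": "carry_out", "data": {
  "steps": [
    [[0,0,0.025],[0,0,0],50],
    [[0,0,0.05],[0,0,0],50],
    [[0,0,0.067],[0,0,0],50],
    [[0,0,0.067],[0,0,0],40],
    [[0,0,0.067],[0,0,0],5],
    [[0,0,0.067],[0,0,0],5],
    [[0,0,0.067],[0,0,0],5],
    [[0,0,0.067],[0,0,0],5]
  ],
  "newtons": 25
}}

```text
clock: 9.1
tool_pos: [0.4938, 0.0791, 0.1514]
eef_rot: [[0.998, -0.07, -0.001], [-0.07, -0.998, -0.001], [-0.001, 0.001, -1.0]]
ft_force: [-1.0, -1.0, 6.4]
finger_gap: 0.0139
```

Request:
{"op": "carry_out", "data": {
  "steps": [
    [[0,0,0],[0,0,0],5],
    [[0,0,0],[0,0,0],5],
    [[0,0,0],[0,0,0],5]
  ]
}}

```text
clock: 9.4
tool_pos: [0.4937, 0.0791, 0.1515]
eef_rot: [[0.998, -0.07, -0.001], [-0.07, -0.998, -0.001], [-0.001, 0.001, -1.0]]
ft_force: [-2.2, -0.4, 1.0]
finger_gap: 0.0135
```

Request:
{"op": "carry_out", "data": {
  "steps": [
    [[0,0.01,0],[0,0,0],5],
    [[0,0.025,0],[0,0,0],5],
    [[0,0.04,0],[0,0,0],5],
    [[0,0.055,0],[0,0,0],5],
    [[0,0.065,0],[0,0,0],5],
    [[0,0.07,0],[0,0,0],5]
  ]
}}

```text
clock: 10.0
tool_pos: [0.4887, 0.0081, 0.1515]
eef_rot: [[0.997, -0.071, -0.001], [-0.071, -0.997, -0.001], [-0.001, 0.001, -1.0]]
ft_force: [-0.2, 1.7, -2.3]
finger_gap: 0.0138
```

Request:
{"op": "carry_out", "data": {
  "steps": [
    [[0,0.012,0],[0,0,0],5],
    [[0,0.025,0],[0,0,0],5],
    [[0,0.037,0],[0,0,0],5],
    [[0,0.042,0],[0,0,0],5],
    [[0,0.042,0],[0,0,0],5]
  ]
}}

```text
clock: 10.5
tool_pos: [0.4856, -0.0348, 0.1515]
eef_rot: [[0.997, -0.073, -0.001], [-0.073, -0.997, -0.002], [-0.001, 0.002, -1.0]]
ft_force: [-0.4, -1.3, -2.3]
finger_gap: 0.0138
```

Run:
```python
from h import *
s=bot.sense(); print(s['clock'],s['tool_pos'],s['ft_force'],s['moment'],s['finger_gap'])
for n in ["scene","side"]: snap(n,7)
for n,b in (("scene",(80,100,300,280)),("side",(240,60,400,220))):
    c=load(f'pics/{n}7.npz'); cv2.imwrite(f'pics/z7{n}.png',cv2.resize(c['p'][b[1]:b[3],b[0]:b[2],::-1],None,fx=3,fy=3,interpolation=cv2.INTER_CUBIC))
```

```text
10.5 [ 0.48555272 -0.0347543   0.15151587] [-0.39252902 -1.33551017 -2.2517318 ] [-0.07343285 -0.0004522  -0.05607919] 0.013835811455329168
```

View pics/z7scene.png

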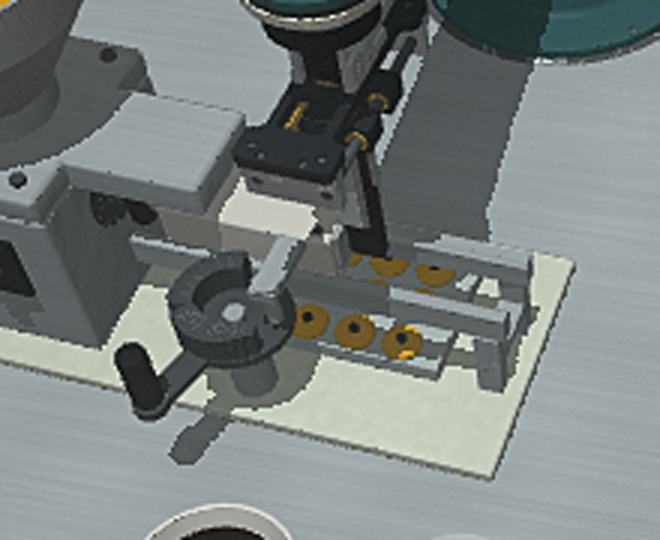

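View pics/z7side.png

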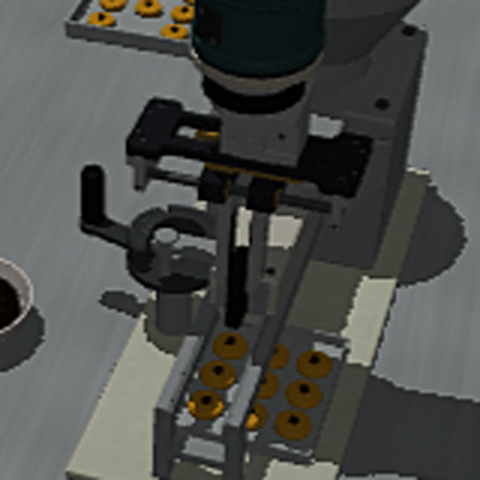

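Request:
{"op": "carry_out", "data": {
  "steps": [
    [[0,0.004,0],[0,0,0.1],5],
    [[0,0.008,0],[0,0,0.1],5],
    [[0,0.008,0],[0,0,0.1],5]
  ]
}}

```text
clock: 10.9
tool_pos: [0.4851, -0.0422, 0.1515]
eef_rot: [[0.997, -0.073, -0.001], [-0.073, -0.997, -0.001], [-0.001, 0.002, -1.0]]
ft_force: [0.4, -0.7, -3.2]
finger_gap: 0.0137
```

Request:
{"op": "carry_out", "data": {
  "steps": [
    [[0,0.003,0],[0,0,0],5],
    [[0,0.004,0],[0,0,0],5],
    [[0,0.004,0],[0,0,0],5]
  ]
}}

```text
clock: 11.2
tool_pos: [0.4847, -0.0464, 0.1515]
eef_rot: [[0.997, -0.074, -0.001], [-0.074, -0.997, -0.002], [-0.001, 0.002, -1.0]]
ft_force: [0.1, 0.3, -3.2]
finger_gap: 0.0139
```

Request:
{"op": "carry_out", "data": {
  "steps": [
    [[0,0.002,0],[0,0,-0.2],5],
    [[0,0.003,0],[0,0,-0.2],5],
    [[0,0.003,0],[0,0,-0.2],5]
  ]
}}

```text
clock: 11.5
tool_pos: [0.4847, -0.0491, 0.1516]
eef_rot: [[0.998, -0.07, -0.001], [-0.07, -0.998, -0.001], [-0.001, 0.001, -1.0]]
ft_force: [1.8, 4.6, -1.5]
finger_gap: 0.0134
```

Request:
{"op": "carry_out", "data": {
  "steps": [
    [[0,0.002,0],[0,0,0],5],
    [[0,0.003,0],[0,0,0],5],
    [[0,0.003,0],[0,0,0],5]
  ]
}}

```text
clock: 11.8
tool_pos: [0.4847, -0.0511, 0.1517]
eef_rot: [[0.998, -0.069, -0.001], [-0.069, -0.998, -0.0], [-0.001, 0.0, -1.0]]
ft_force: [0.8, 7.9, -0.5]
finger_gap: 0.0137
```

Request:
{"op": "carry_out", "data": {
  "steps": [
    [[0,0.002,0],[0,0,0],5],
    [[0,0.003,0],[0,0,0],5],
    [[0,0.003,0],[0,0,0],5]
  ]
}}

```text
clock: 12.1
tool_pos: [0.4848, -0.0526, 0.1519]
eef_rot: [[0.998, -0.068, -0.0], [-0.068, -0.998, 0.002], [-0.0, -0.002, -1.0]]
ft_force: [0.6, 12.6, 0.2]
finger_gap: 0.014
```

Run:
```python
from h import *
s=bot.sense(); print(s['clock'],s['tool_pos'],s['ft_force'],s['moment'],s['finger_gap'])
for n in ["scene","side"]: snap(n,8)
for n,b in (("scene",(80,100,300,280)),("side",(240,60,400,220))):
    c=load(f'pics/{n}8.npz'); cv2.imwrite(f'pics/z8{n}.png',cv2.resize(c['p'][b[1]:b[3],b[0]:b[2],::-1],None,fx=3,fy=3,interpolation=cv2.INTER_CUBIC))
```

```text
12.1 [ 0.48476297 -0.05262028  0.15193122] [ 0.57381387 12.61795056  0.22178925] [ 2.8504085  -0.08930645 -0.11555711] 0.014021296020372246
```

View pics/z8scene.png

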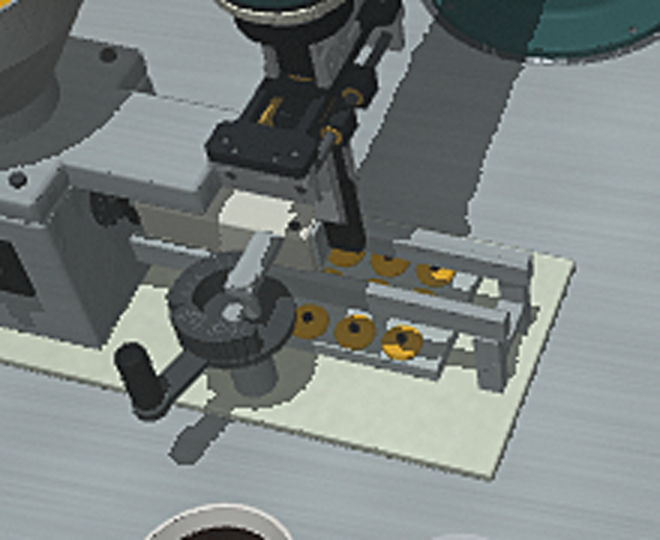

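View pics/z8side.png

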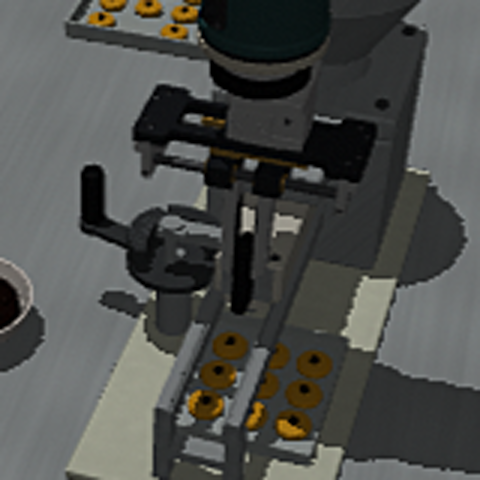

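Request:
{"op": "carry_out", "data": {
  "steps": [
    [[0,-0.001,0],[0,0,0],5],
    [[0,-0.002,0],[0,0,0],20],
    [[0,-0.002,0],[0,0,0],40],
    [[0,-0.002,0],[0,0,0],50],
    [[0,-0.002,-0.03],[0,0,0],50],
    [[0,-0.002,-0.07],[0,0,0],50],
    [[0,-0.002,-0.1],[0,0,0],50],
    [[0,-0.002,-0.1],[0,0,0],50]
  ]
}}

```text
clock: 13.0
tool_pos: [0.4865, -0.0512, 0.2556]
eef_rot: [[0.998, -0.068, 0.006], [-0.068, -0.998, 0.001], [0.006, -0.001, -1.0]]
ft_force: [0.4, -0.3, -0.9]
finger_gap: 0.047
```

```bash
python3 - <<'E'
from h import *
s=bot.sense(); print(s['clock'],s['tool_pos'],s['ft_force'],s['joints'],s['finger_gap'])
for n in ["scene","side"]: snap(n,9)
for n,b in (("scene",(80,100,300,280)),("side",(240,60,400,220))):
    c=load(f'pics/{n}9.npz'); cv2.imwrite(f'pics/z9{n}.png',cv2.resize(c['p'][b[1]:b[3],b[0]:b[2],::-1],None,fx=3,fy=3,interpolation=cv2.INTER_CUBIC))
    W=cloud(c);p=c['p'].astype(int)
    m=(c['d']>0)&(W[...,2]>.135)&(W[...,2]<.152)&(p.max(-1)<75)&(np.hypot(W[...,0]-.639,W[...,1]+.15)<.035)
    print(n,m.sum(),W[m].mean(0),W[m].min(0),W[m].max(0))
    v,u=np.nonzero(m); print(u.min(),u.max(),v.min(),v.max())
E
python3 m2.py 9 .14 scene side
```

```text
13.0 [ 0.48651109 -0.05121785  0.25564762] [ 0.36301294 -0.25127913 -0.87351345] [ 0.03164588  0.12750845  0.01221115  1.89608815 -0.00312958  1.1122857
 -0.02318013] 0.04696285354605843
scene 103 [ 0.64422424 -0.14682041  0.14452504] [ 0.63133011 -0.15930098  0.13521047] [ 0.65379398 -0.13775547  0.15006419]
118 129 214 225
side 56 [ 0.63784145 -0.14499554  0.14439641] [ 0.62844195 -0.16141257  0.13587833] [ 0.64840324 -0.13541503  0.15169837]
267 274 115 122
scene [153 156  27  21 385]
scene head ((483.8614196777344, -114.4448013305664), (47.83173370361328, 58.04121017456055), 86.44620513916016) depth z 0.13963389475149207 moments [ 0.48380242 -0.11536624  0.14      ]
side [316 129  23  14 226]
side head ((479.5638122558594, -116.59635925292969), (45.12027359008789, 55.82843780517578), 86.45743560791016) depth z 0.1398389250921389 moments [ 0.47919426 -0.11685858  0.14      ]
```

View pics/z9scene.png

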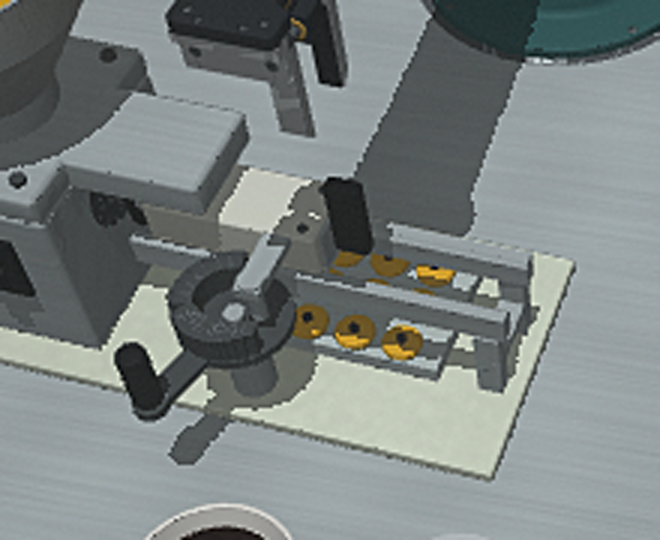

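View pics/z9side.png

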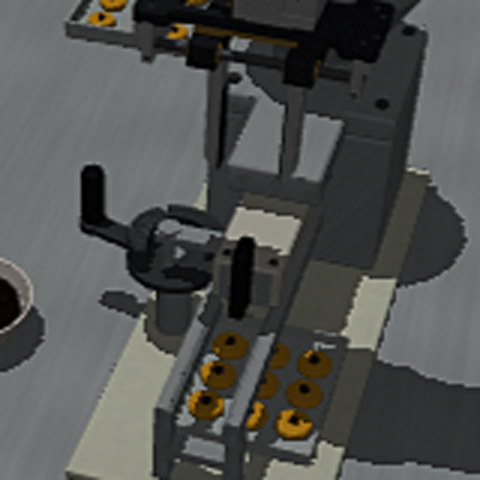

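Request:
{"op": "carry_out", "data": {
  "steps": [
    [[0.02,0.0,-0.01],[0,0,8],50],
    [[0.05,0.01,-0.02],[0,0,16],50],
    [[0.085,0.03,-0.03],[0,0,24],50],
    [[0.12,0.05,-0.03],[0,0,32],50],
    [[0.145,0.07,-0.03],[0,0,40],50],
    [[0.16,0.087,-0.03],[0,0,48],50],
    [[0.16,0.087,-0.03],[0,0,56],50],
    [[0.16,0.087,-0.03],[0,0,60],50]
  ]
}}

```text
clock: 13.9
tool_pos: [0.6383, -0.1496, 0.2797]
eef_rot: [[0.434, -0.901, -0.002], [-0.901, -0.434, 0.001], [-0.002, 0.002, -1.0]]
ft_force: [-0.0, 0.5, -0.1]
finger_gap: 0.0471
```

Request:
{"op": "carry_out", "data": {
  "steps": [
    [[0,0,0],[0,0,8],50],
    [[0,0,0],[0,0,16],50],
    [[0,0,0],[0,0,24],50],
    [[0,0,0],[0,0,32],50],
    [[0,0,0],[0,0,40],50],
    [[0,0,0],[0,0,46],50],
    [[0,0,0],[0,0,46],50]
  ]
}}

```text
clock: 14.6
tool_pos: [0.6379, -0.1496, 0.2781]
eef_rot: [[-0.349, -0.937, -0.005], [-0.937, 0.349, 0.001], [0.001, 0.004, -1.0]]
ft_force: [-0.3, 0.4, 0.3]
finger_gap: 0.0469
```

Run:
```python
from h import *
s=bot.sense(); print(s['clock'],s['tool_pos'],s['eef_rot'],s['joints'],s['finger_gap'])
c=snap('wrist',10)
W=cloud(c);p=c['p'].astype(int)
m=(c['d']>0)&(W[...,2]>.143)&(W[...,2]<.153)&(p.max(-1)<75)&(np.hypot(W[...,0]-.639,W[...,1]+.15)<.035)
print(m.sum());X=W[m]; print(X.mean(0),X.min(0),X.max(0))
```

```text
14.6 [ 0.63787641 -0.14964559  0.27814271] [[-3.48850817e-01 -9.37167432e-01 -4.50680493e-03]
 [-9.37177846e-01  3.48851192e-01  7.28079028e-04]
 [ 8.89872320e-04  4.47766870e-03 -9.99989579e-01]] [-0.0730011   0.44452681  0.36448296  1.46009041 -0.16066904  1.27106106
 -1.61990187] 0.046929178277370795
479
[ 0.64045164 -0.15150687  0.14747699] [ 0.62966633 -0.16168152  0.14305202] [ 0.65026904 -0.14080664  0.1498521 ]
```

View pics/wrist10.png

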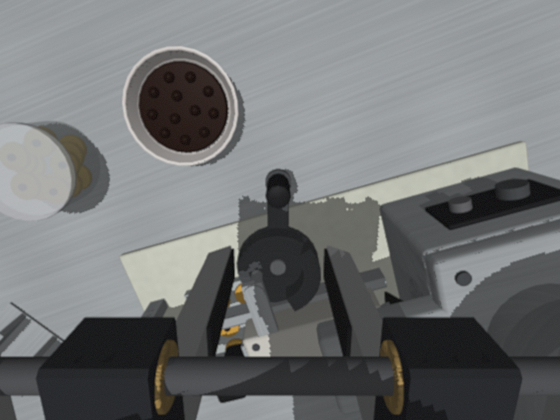

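Run:
```python
from h import *
c=load('pics/wrist10.npz')
for z in (.1,.11): print('hinge',z,ray(c,278,268,z))
W0=cloud(c); print('ring depth z',W0[268,278],W0[250,278])
o=np.array([.4771,-.1383]);ex=np.array([.9976,-.0698]);ey=np.array([.0698,.9976])
for n in ('scene','side'):
    c=load(f'pics/{n}9.npz'); W=cloud(c)[c['d']>0]
    D=W[:,:2]-o; X=D@ex;Y=D@ey
    for y0 in range(-200,-20,20):
        m=(Y*1000>y0)&(Y*1000<y0+20)&(X>.02)&(X<.16)&(W[:,2]>.16)
        if m.sum(): print(n,y0,'xmax',X[m].max().round(3),'zmax',[ (x, W[m&(X>x/1000)&(X<(x+20)/1000)][:,2].max().round(3)) for x in (20,40,60,80,100) if (m&(X>x/1000)&(X<(x+20)/1000)).sum()])
```

```text
hinge 0.1 [ 0.55554877 -0.12019703  0.1       ]
hinge 0.11 [ 0.5601299  -0.12190233  0.11      ]
ring depth z [ 0.55391029 -0.11958711  0.09642339] [ 0.58118456 -0.12974183  0.11653683]
scene -200 xmax 0.097 zmax [(20, np.float64(0.3)), (40, np.float64(0.3)), (60, np.float64(0.299)), (80, np.float64(0.33))]
scene -180 xmax 0.098 zmax [(20, np.float64(0.299)), (40, np.float64(0.3)), (60, np.float64(0.261)), (80, np.float64(0.329))]
scene -160 xmax 0.096 zmax [(20, np.float64(0.3)), (40, np.float64(0.298)), (60, np.float64(0.275)), (80, np.float64(0.329))]
scene -140 xmax 0.091 zmax [(20, np.float64(0.299)), (40, np.float64(0.264)), (60, np.float64(0.328)), (80, np.float64(0.329))]
scene -120 xmax 0.089 zmax [(20, np.float64(0.273)), (40, np.float64(0.329)), (60, np.float64(0.33)), (80, np.float64(0.187))]
scene -100 xmax 0.057 zmax [(20, np.float64(0.329)), (40, np.float64(0.329))]
scene -80 xmax 0.046 zmax [(20, np.float64(0.188)), (40, np.float64(0.187))]
scene -60 xmax 0.046 zmax [(20, np.float64(0.188)), (40, np.float64(0.186))]
scene -40 xmax 0.047 zmax [(20, np.float64(0.188)), 
[... 213 characters left out ...]
loat64(0.182))]
side -160 xmax 0.083 zmax [(20, np.float64(0.217)), (40, np.float64(0.187)), (60, np.float64(0.188)), (80, np.float64(0.287))]
side -140 xmax 0.083 zmax [(20, np.float64(0.222)), (40, np.float64(0.187)), (60, np.float64(0.293)), (80, np.float64(0.291))]
side -120 xmax 0.072 zmax [(20, np.float64(0.188)), (40, np.float64(0.187)), (60, np.float64(0.191))]
side -100 xmax 0.064 zmax [(20, np.float64(0.189)), (40, np.float64(0.185)), (60, np.float64(0.186))]
side -80 xmax 0.041 zmax [(20, np.float64(0.19)), (40, np.float64(0.185))]
side -60 xmax 0.042 zmax [(20, np.float64(0.189)), (40, np.float64(0.182))]
side -40 xmax 0.041 zmax [(20, np.float64(0.189)), (40, np.float64(0.183))]
```

Request:
{"op": "carry_out", "data": {
  "steps": [
    [[0.001,-0.003,0.04],[0,0,0],50],
    [[0.001,-0.003,0.08],[0,0,0],50],
    [[0.001,-0.003,0.12],[0,0,0],50],
    [[0.001,-0.003,0.145],[0,0,0],50],
    [[0.001,-0.003,0.156],[0,0,0],50],
    [[0.001,-0.003,0.156],[0,0,0],50],
    [[0.001,-0.003,0.156],[0,0,0],50]
  ],
  "newtons": 25
}}

```text
clock: 15.35
tool_pos: [0.6403, -0.1517, 0.1235]
eef_rot: [[-0.344, -0.939, -0.003], [-0.939, 0.344, 0.001], [0.001, 0.003, -1.0]]
ft_force: [-0.8, 0.4, -0.8]
finger_gap: 0.0473
```

Close on the knob.

Request:
{"op": "carry_out", "data": {
  "steps": [
    [[0,0,0],[0,0,0],15],
    [[0,0,0],[0,0,0],15],
    [[0,0,0],[0,0,0],15],
    [[0,0,0],[0,0,0],15],
    [[0,0,0],[0,0,0],15],
    [[0,0,0],[0,0,0],15]
  ]
}}

```text
clock: 15.95
tool_pos: [0.6406, -0.1517, 0.124]
eef_rot: [[-0.344, -0.939, -0.002], [-0.939, 0.344, 0.001], [0.0, 0.002, -1.0]]
ft_force: [0.2, 0.5, 5.8]
finger_gap: 0.0216
```

Run:
```python
from h import *
s=bot.sense(); print(s['clock'],s['tool_pos'],s['eef_rot'],s['ft_force'],s['finger_gap'])
H=np.array([.5545,-.1198]);T=s['tool_pos'];R=s['eef_rot']
d=T[:2]-H;r=np.hypot(*d);a0=np.degrees(np.arctan2(d[1],d[0]));print(r,a0,86-a0)
for da in range(5,111,5):
    a=np.radians(a0+da); P=np.r_[H+r*np.array([np.cos(a),np.sin(a)]),T[2]]
    print(da,((P-T)@R).round(4))
```

```text
15.95 [ 0.64064906 -0.15170952  0.12403099] [[-3.43741627e-01 -9.39061755e-01 -2.17137191e-03]
 [-9.39064228e-01  3.43741347e-01  5.12667080e-04]
 [ 2.64964259e-04  2.21528271e-03 -9.99997511e-01]] [0.20452969 0.45337272 5.77850203] 0.021640297650112668
0.09186880650724252 -20.32457402800894 106.32457402800894
5 [-0.008   0.0003 -0.    ]
10 [-0.016   0.0013 -0.    ]
15 [-0.0238  0.003   0.    ]
20 [-0.0314  0.0054  0.    ]
25 [-0.0389  0.0085  0.    ]
30 [-0.046   0.0121  0.    ]
35 [-0.0528  0.0164  0.    ]
40 [-0.0591  0.0213  0.    ]
45 [-0.0651  0.0267  0.    ]
50 [-0.0705  0.0325  0.0001]
55 [-0.0754  0.0389  0.0001]
60 [-0.0797  0.0456  0.0001]
65 [-0.0835  0.0527  0.0001]
70 [-0.0866  0.0601  0.0001]
75 [-0.089   0.0678  0.0001]
80 [-0.0908  0.0756  0.0001]
85 [-0.0918  0.0835  0.0002]
90 [-0.0922  0.0915  0.0002]
95 [-0.0919  0.0995  0.0002]
100 [-0.0909  0.1075  0.0002]
105 [-0.0892  0.1153  0.0002]
110 [-0.0868  0.123   0.0002]
```

Request:
{"op": "carry_out", "data": {
  "steps": [
    [[-0.008,0.0003,0],[0,0,-5],15],
    [[-0.016,0.0013,0],[0,0,-10],15],
    [[-0.0238,0.003,0],[0,0,-15],15],
    [[-0.0314,0.0054,0],[0,0,-20],15],
    [[-0.0389,0.0085,0],[0,0,-25],15],
    [[-0.0389,0.0085,0],[0,0,-25],15]
  ]
}}

```text
clock: 16.55
tool_pos: [0.6468, -0.1112, 0.1242]
eef_rot: [[0.09, -0.996, -0.001], [-0.996, -0.09, 0.001], [-0.001, 0.001, -1.0]]
ft_force: [8.3, -0.2, -5.7]
finger_gap: 0.0217
```

```bash
cat > arc.py <<'E'
from h import *
import sys
hx,hy,r=map(float,sys.argv[1:4])
s=bot.sense(); H=np.array([hx,hy]);T=s['tool_pos'];R=s['eef_rot']
d=T[:2]-H;a0=np.degrees(np.arctan2(d[1],d[0]));u=d/np.hypot(*d);f=s['ft_force'][:2]
yaw=np.degrees(np.arctan2(R[1,0],R[0,0]))
print(s['clock'],'r',np.hypot(*d),'a0',a0,'left',86-a0,'yaw',yaw,'yaw-(a-90)',yaw-(a0-90),'Frad',f@u,'Ftan',f@[-u[1],u[0]],s['ft_force'])
for da in range(5,46,5):
    a=np.radians(a0+da); P=np.r_[H+r*np.array([np.cos(a),np.sin(a)]),.124]
    print(da,((P-T)@R).round(4))
E
python3 arc.py .5565 -.1205 .09
```

```text
16.55 r 0.09079802505632387 a0 5.881917302591241 left 80.11808269740877 yaw -84.86405374955132 yaw-(a-90) -0.7459710521425507 Frad 8.241268835355722 Ftan -1.0811667186698477 [ 8.30867673 -0.2309209  -5.6777392 ]
5 [-0.0078  0.0012  0.0002]
10 [-0.0156  0.0024  0.0002]
15 [-0.0232  0.0042  0.0002]
20 [-0.0307  0.0066  0.0002]
25 [-0.0379  0.0097  0.0002]
30 [-0.0448  0.0134  0.0002]
35 [-0.0514  0.0177  0.0002]
40 [-0.0576  0.0226  0.0002]
45 [-0.0633  0.028   0.0002]
```

Request:
{"op": "carry_out", "data": {
  "steps": [
    [[-0.008,-0.0003,0],[0,0,-5],15],
    [[-0.0158,0.001,0],[0,0,-10],15],
    [[-0.0236,0.0028,0],[0,0,-15],15],
    [[-0.0312,0.0053,0],[0,0,-20],15],
    [[-0.0385,0.0085,0],[0,0,-25],15],
    [[-0.0456,0.0123,0],[0,0,-30],15],
    [[-0.0456,0.0123,0],[0,0,-30],15]
  ]
}}

```text
clock: 17.25
tool_pos: [0.6308, -0.066, 0.1242]
eef_rot: [[0.578, -0.816, 0.0], [-0.816, -0.578, 0.001], [-0.001, -0.001, -1.0]]
ft_force: [7.0, 2.2, -6.4]
finger_gap: 0.0216
```

```bash
python3 arc.py .5565 -.1205 .0915
```

```text
17.25 r 0.09213244240728737 a0 36.25213026399349 left 49.74786973600651 yaw -54.67480960383101 yaw-(a-90) -0.9269398678245011 Frad 6.94751312972332 Ftan -2.342067186030932 [ 6.98758888  2.2196439  -6.43928429]
5 [-0.008   0.0011  0.0002]
10 [-0.0159  0.0023  0.0002]
15 [-0.0236  0.0041  0.0002]
20 [-0.0312  0.0067  0.0002]
25 [-0.0385  0.0098  0.0002]
30 [-0.0455  0.0136  0.0002]
35 [-0.0522  0.018   0.0002]
40 [-0.0585  0.023   0.0002]
45 [-0.0642  0.0285  0.0002]
```

Request:
{"op": "carry_out", "data": {
  "steps": [
    [[-0.008,-0.0007,0],[0,0,-5],15],
    [[-0.0161,0.0004,0],[0,0,-10],15],
    [[-0.024,0.0022,0],[0,0,-15],15],
    [[-0.0318,0.0048,0],[0,0,-20],15],
    [[-0.0393,0.008,0],[0,0,-25],15],
    [[-0.0465,0.0119,0],[0,0,-30],15],
    [[-0.0465,0.0119,0],[0,0,-30],15]
  ]
}}

```text
clock: 17.95
tool_pos: [0.594, -0.0352, 0.1242]
eef_rot: [[0.909, -0.416, 0.001], [-0.416, -0.909, 0.001], [0.0, -0.001, -1.0]]
ft_force: [5.0, -1.3, -7.0]
finger_gap: 0.0213
```

```bash
python3 arc.py .5565 -.1205 .0935
python3 - <<'E'
from h import *
for n in ["scene","side"]: snap(n,11)
for n,b in (("scene",(80,100,300,280)),("side",(240,60,400,220))):
    c=load(f'pics/{n}11.npz'); cv2.imwrite(f'pics/z11{n}.png',cv2.resize(c['p'][b[1]:b[3],b[0]:b[2],::-1],None,fx=3,fy=3,interpolation=cv2.INTER_CUBIC))
E
```

```text
17.95 r 0.09314936705890725 a0 66.27787848352204 left 19.722121516477955 yaw -24.603769848485225 yaw-(a-90) -0.8816483320072699 Frad 0.8288816231434835 Ftan -5.089061394561801 [ 4.99253318 -1.2884887  -6.95176838]
5 [-0.0081  0.0001  0.0002]
10 [-0.0162  0.0013  0.0001]
15 [-0.0242  0.0032  0.0001]
20 [-0.0319  0.0058  0.0001]
25 [-0.0394  0.009   0.0001]
30 [-0.0466  0.0129  0.0001]
35 [-0.0534  0.0174  0.0001]
40 [-0.0598  0.0224  0.0001]
45 [-0.0657  0.028   0.0001]
```

View pics/z11scene.png

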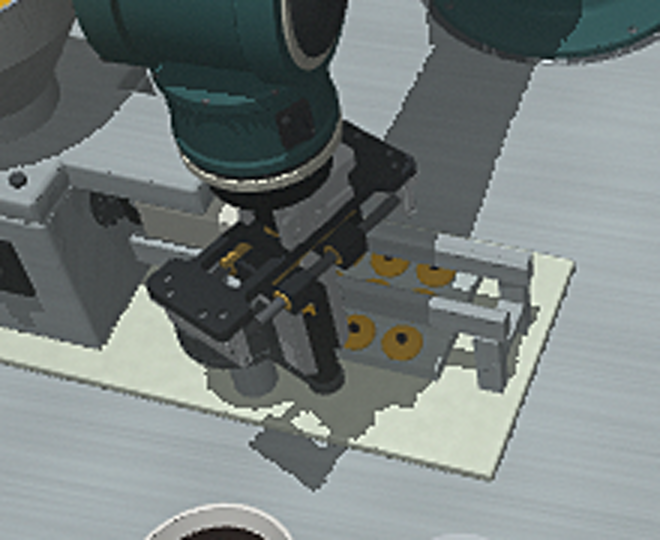

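View pics/z11side.png

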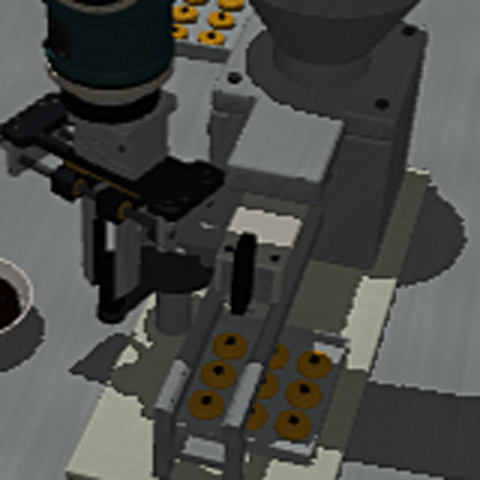

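Request:
{"op": "carry_out", "data": {
  "steps": [
    [[-0.006,0.0,0],[0,0,-4],15],
    [[-0.013,0.0008,0],[0,0,-8],15],
    [[-0.0194,0.002,0],[0,0,-12],15],
    [[-0.0258,0.0037,0],[0,0,-16],15],
    [[-0.029,0.0048,0],[0,0,-18],15],
    [[-0.029,0.0048,0],[0,0,-18],15]
  ]
}}

```text
clock: 18.65
tool_pos: [0.5663, -0.0274, 0.1241]
eef_rot: [[0.993, -0.121, 0.001], [-0.121, -0.993, 0.001], [0.001, -0.001, -1.0]]
ft_force: [4.1, 2.0, -3.9]
finger_gap: 0.0218
```

```bash
python3 arc.py .5565 -.1205 .0935
```

```text
18.65 r 0.09357410775920413 a0 83.98507438344437 left 2.0149256165556295 yaw -6.94652930021184 yaw-(a-90) -0.9316036836562107 Frad 2.4414671676550626 Ftan -3.8181455232226384 [ 4.05296055  2.02793194 -3.89583105]
5 [-0.0081  0.0006  0.0001]
10 [-0.0162  0.0018  0.0001]
15 [-0.0241  0.0037  0.0001]
20 [-0.0319  0.0062  0.0001]
25 [-0.0394  0.0095  0.0001]
30 [-0.0465  0.0134  0.    ]
35 [-0.0533  0.0179  0.    ]
40 [-0.0597  0.0229  0.    ]
45 [-0.0657  0.0285  0.    ]
```

Request:
{"op": "carry_out", "data": {
  "steps": [
    [[-0.002,0.0,0],[0,0,-1.5],15],
    [[-0.004,0.0002,0],[0,0,-3],15],
    [[-0.004,0.0002,0],[0,0,-3],15]
  ]
}}

```text
clock: 18.95
tool_pos: [0.5626, -0.0271, 0.1241]
eef_rot: [[0.998, -0.071, 0.002], [-0.071, -0.998, 0.002], [0.001, -0.002, -1.0]]
ft_force: [4.8, 1.8, -3.7]
finger_gap: 0.0217
```

Request:
{"op": "carry_out", "data": {
  "steps": [
    [[-0.0015,0.0,0],[0,0,-1],15],
    [[-0.003,0.0002,0],[0,0,-1],15],
    [[-0.003,0.0002,0],[0,0,-1],15]
  ]
}}

```text
clock: 19.25
tool_pos: [0.5624, -0.0272, 0.1243]
eef_rot: [[0.998, -0.056, 0.007], [-0.056, -0.998, 0.002], [0.007, -0.002, -1.0]]
ft_force: [25.4, 0.4, -20.4]
finger_gap: 0.0218
```

Request:
{"op": "carry_out", "data": {
  "steps": [
    [[0,0,0],[0,0,0],15],
    [[0,0,0],[0,0,0],15],
    [[0,0,0],[0,0,0],30],
    [[0,0,0],[0,0,0],50],
    [[0,0,0],[0,0,0],50],
    [[0,0,0],[0,0,0],50]
  ]
}}

```text
clock: 19.85
tool_pos: [0.5623, -0.0273, 0.1243]
eef_rot: [[0.998, -0.056, 0.007], [-0.056, -0.998, 0.002], [0.007, -0.002, -1.0]]
ft_force: [-0.1, 0.4, -0.4]
finger_gap: 0.0462
```

Request:
{"op": "carry_out", "data": {
  "steps": [
    [[0,0,-0.03],[0,0,0],50],
    [[0,0,-0.07],[0,0,0],50],
    [[0,0,-0.11],[0,0,0],50],
    [[0,0,-0.15],[0,0,0],50],
    [[0,-0.05,-0.15],[0,0,0],50],
    [[0,-0.1,-0.15],[0,0,0],50],
    [[0,-0.14,-0.15],[0,0,0],50],
    [[0,-0.14,-0.15],[0,0,0],50]
  ]
}}

```text
clock: 20.65
tool_pos: [0.5683, 0.1183, 0.2747]
eef_rot: [[0.999, -0.049, 0.007], [-0.049, -0.999, 0.004], [0.006, -0.004, -1.0]]
ft_force: [-0.8, -1.0, -0.4]
finger_gap: 0.0471
```

Run:
```python
from h import *
s=bot.sense(); print(s['clock'],s['tool_pos'],s['ft_force'],s['finger_gap'])
for n in ["scene","side","wrist"]: snap(n,12)
for n,b in (("scene",(80,100,300,280)),("side",(240,60,400,220))):
    c=load(f'pics/{n}12.npz'); cv2.imwrite(f'pics/z12{n}.png',cv2.resize(c['p'][b[1]:b[3],b[0]:b[2],::-1],None,fx=3,fy=3,interpolation=cv2.INTER_CUBIC))
    W=cloud(c);p=c['p'].astype(int)
    for nm,xy,z0,z1 in (('knob',(.5624,-.0272),.14,.152),('fin',(.4825,-.053),.165,.18)):
        m=(c['d']>0)&(W[...,2]>z0)&(W[...,2]<z1)&(p.max(-1)<75)&(np.hypot(W[...,0]-xy[0],W[...,1]-xy[1])<.03)
        if m.sum(): print(n,nm,m.sum(),W[m].mean(0),(W[m].min(0)+W[m].max(0))/2)
```

```text
20.65 [0.56833913 0.11833052 0.27466871] [-0.8386263  -1.02213999 -0.37243495] 0.047111475529269135
scene knob 77 [ 0.56611554 -0.02606151  0.14626317] [ 0.56585539 -0.02683182  0.14533534]
scene fin 87 [ 0.49041821 -0.04858319  0.17169294] [ 0.48828298 -0.04925717  0.17096203]
side knob 49 [ 0.55946411 -0.02437149  0.1463767 ] [ 0.56128481 -0.0266878   0.1460619 ]
side fin 54 [ 0.48488088 -0.04591849  0.17254944] [ 0.48548231 -0.0470475   0.17097965]
```

View pics/z12scene.png

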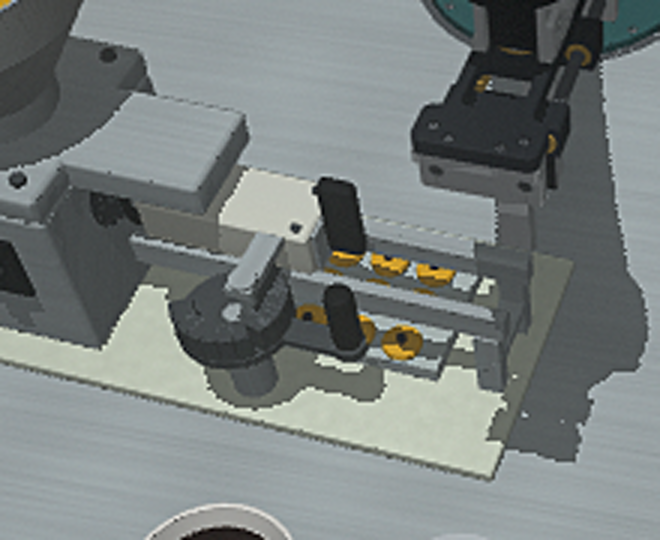

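View pics/z12side.png

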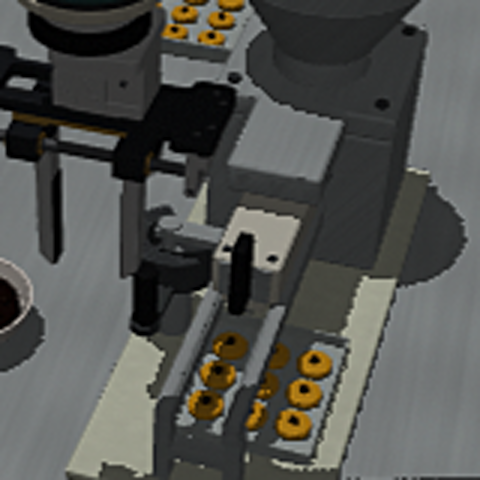

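View pics/scene12.png

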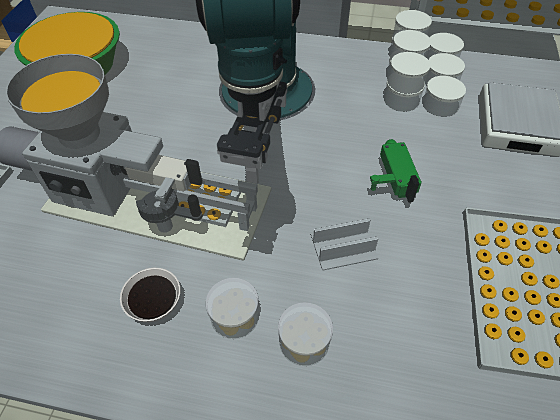

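Run:
```python
from h import *
c=load('pics/wrist12.npz');W=cloud(c);p=c['p'].astype(int)
for nm,xy,z0,z1 in (('knob',(.5624,-.0272),.1445,.152),('fin',(.4825,-.05),.17,.18)):
    m=(c['d']>0)&(W[...,2]>z0)&(W[...,2]<z1)&(p.max(-1)<75)&(np.hypot(W[...,0]-xy[0],W[...,1]-xy[1])<.03)
    if m.sum(): print(nm,m.sum(),W[m].mean(0),(W[m].min(0)+W[m].max(0))/2)
for t in (8,9,12):
    c=load(f'pics/scene{t}.npz'); W=cloud(c);p=c['p'].astype(int)
    # +y-end screw/edge: cream-top extreme row mean
    m=(c['d']>0)&(abs(W[...,2]-.14)<.004)&(p[...,0]-p[...,2]>4)&(p.min(-1)>110)&(np.hypot(W[...,0]-.48,W[...,1]+.1)<.08)
    v,u=np.nonzero(m); X=np.array([ray(c,a,b,.14)[:2] for a,b in zip(u,v)]); D=(X-[.4771,-.1383])@np.array([.0698,.9976]); print(t,m.sum(),np.percentile(D,[90,95,98,100]).round(4))
```

```text
knob 348 [ 0.56114655 -0.02725804  0.14760898] [ 0.5611316  -0.02849511  0.14734041]
fin 15 [ 0.48984421 -0.06078048  0.1740286 ] [ 0.48954182 -0.0607947   0.17407525]
8 265 [0.0502 0.0546 0.0699 0.0713]
9 400 [0.0429 0.0455 0.0501 0.0729]
12 560 [0.0628 0.0673 0.0705 0.0729]
```

View pics/wrist12.png

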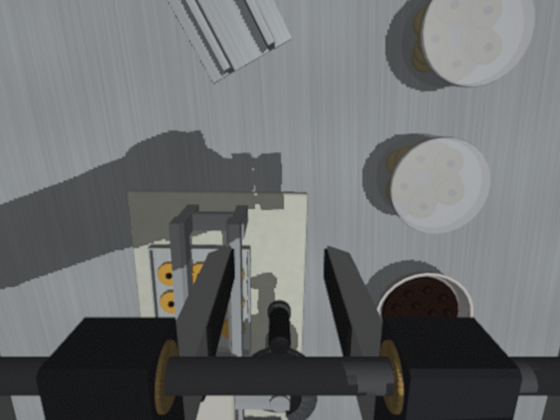

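Request:
{"op": "carry_out", "data": {
  "steps": [
    [[-0.02,-0.03,-0.02],[0,0,0],100],
    [[-0.04,-0.06,-0.04],[0,0,0],100],
    [[-0.05,-0.09,-0.06],[0,0,0],100],
    [[-0.05,-0.1,-0.08],[0,0,0],100],
    [[-0.05,-0.1,-0.08],[0,0,0],100]
  ]
}}

```text
clock: 21.3
tool_pos: [0.5249, 0.215, 0.3569]
eef_rot: [[0.998, -0.056, 0.01], [-0.056, -0.998, 0.003], [0.01, -0.003, -1.0]]
ft_force: [0.6, -0.6, -0.8]
finger_gap: 0.0833
```

Run:
```python
from h import *
s=bot.sense(); print(s['clock'],s['tool_pos'],s['ft_force'])
c=snap('wrist',13);W=cloud(c);p=c['p'].astype(int)
cv2.imwrite('pics/z13.png',cv2.resize(c['p'][200:400,150:380,::-1],None,fx=3,fy=3,interpolation=cv2.INTER_CUBIC))
for nm,xy,z0,z1 in (('knob',(.5624,-.0272),.1445,.152),('fin',(.4845,-.05),.17,.18)):
    m=(c['d']>0)&(W[...,2]>z0)&(W[...,2]<z1)&(p.max(-1)<75)&(np.hypot(W[...,0]-xy[0],W[...,1]-xy[1])<.03)
    if m.sum(): print(nm,m.sum(),W[m].mean(0),(W[m].min(0)+W[m].max(0))/2)
```

```text
21.3 [0.5248563  0.21495454 0.35689898] [ 0.62189715 -0.56029412 -0.77202724]
fin 201 [ 0.48605131 -0.04876461  0.17459546] [ 0.48594656 -0.05020567  0.17333162]
```

View pics/z13.png

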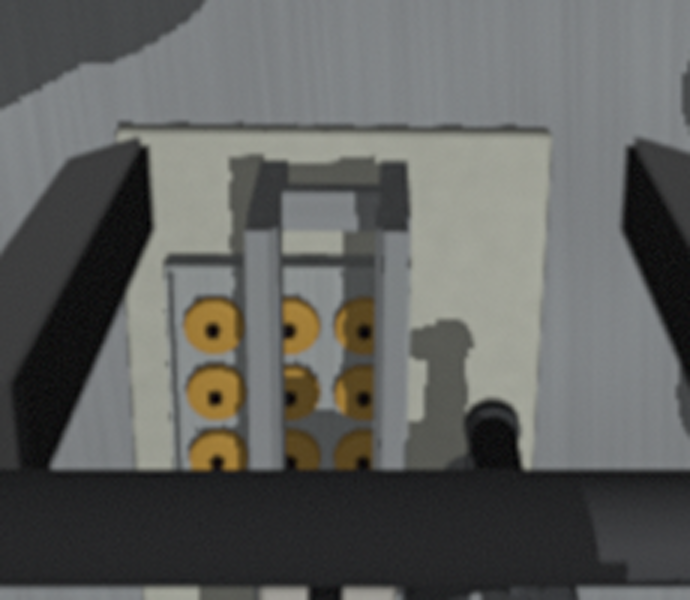

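```bash
python3 -c "
from workcell import bot
print(bot.sign_off())"
```

```text
the job is handed in; nothing more can be done
None
```

The nozzle head is back on the depositor, seated in the port and locked by the cam. I handed the job in at about 21 s; `sign_off` gives no verdict.

**What I did:**
1. I lifted the off-white head by its long sides and set it down on the outer end of the rails, about 130 mm out, spigot towards the port, and let go.
2. I took it again by the end grip and slid it in under the hood until the dish pushed back with about 12 N, then released it.
3. I pinched the cam knob, swung it round to its stop, let go and drew the arm clear.

**What the last checks showed:**
- **Lever stop:** the knob stopped moving at about 25 N. The final pictures show the lever lying along the rails.
- **Head home:** the end grip measured at (0.486, -0.050) m. Going by the knob's position at the stop, it should be at (0.485, -0.051) m, so the head is home to within about 1 mm. The scene picture shows it drawn in about 5 mm by the cam after I let go of the grip.
- **Other things:** the tubs, bowl and green look-alike show no movement in the scene picture. The tool force was below 1.5 N once the arm was clear.

**What disagreed:**
- My first estimate of the depositor's position was 2 to 4 mm off along the rails, judging by where the spigot met the dish.
- My first hinge estimate was also a few mm off. That put up to 8 N of sideways load on the knob, which I corrected during the swing.
- One grip measurement was about 10 mm off because the gripper hid most of it from the wrist camera. I repeated it from a clearer position, which gave the figure above.
- The scene and side cameras put the grip 1 to 3 mm from where it should be relative to the knob.

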